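# Set the swivel key vice to the flagged angle

## Task

Set the swivel key vice to the angle of the next cut, which the red flag on its scale marks: push the orange clamp lever over counter-clockwise (seen from above) to free the ring, push the ring's black-knobbed setting lever round until the white index line stands at the red flag, then push the clamp lever back fully home so that the ring is clamped there. Push gently, do not shift the flag, and leave the things lying about on the desk where they are.

Things in the scene. Friction and masses are not known exactly. Their poses are not given: they have to be found in the camera images.
- swivel_base: Fixed grey round base of the swivel key vice, 180 mm across, 15 mm high, with three screwed feet reaching 119 mm from the centre. Origin on the desk at the centre, under the vertical axis about which ring and flag turn. Its -x axis is the setting lever's middle position; +y points to the middle of the silver angle scale (a tick every 5 degrees, a longer one every 15).
- swivel (a joint): Turn of the dark steel ring (124 mm across, top 26 mm high; carries a key vice up to 80 mm high). Rad; 0 with the setting lever along the base's -x and the index along its +y; grows clockwise from above (lever moves towards base +y); stops at -0.65 and 0.65; starts -0.50 to -0.25. Clamped it holds against 20 N at the knob; freed it needs about 2 N there and stays where left.
- lever_knob (a point): Upright black knob at the end of the ring's flat steel setting lever: 14 mm in diameter, from 35 mm (lever's top) to 79 mm above the desk, 112 mm from the ring's axis; the point is on its centre line, 60 mm above the desk. The arm is 13 mm wide, 28 to 35 mm high, and runs radially to 121 mm from the axis; outside the base there is free desk under it.
- index (a point): Outer end of the white index line on the ring's dark flange, 62 mm from the axis, 26 mm high, on the side 90 degrees clockwise (seen from above) from the setting lever. Its y axis points outwards along the line, z up.
- flag (a joint): Where the red flag stands on the scale, rad, counted like the ring's turn: the index stands at the flag when the two joint values are equal. Between -0.05 and 0.42; a stiff slide that keeps its place unless touched.
- flag_tip (a point): Inner tip of the red flag's pointer on the scale, 66 mm from the axis, 17 mm high. Its y axis points outwards along the pointer, z up. The flag is a red clip 13 mm wide on the rim of the base, reaching 102 mm from the axis.
- clamp (a joint): Orange clamp lever on a vertical screw at (-30, -76) mm in the base's frame. Rad, 0 = fully tight (stop), grows counter-clockwise from above, 1.1 = fully loose (stop); starts 0 to 0.05. Above about 0.45 the ring is free; nearer 0 it is gripped harder. At 0 the lever points 120 degrees clockwise from the base's +x. It takes 2 to 5 N at its end and stays where left.
- clamp_tip (a point): Centre of the ball (17 mm in diameter) at the end of the orange clamp lever, 60 mm out from its screw and 66.5 mm above the desk. The lever is a 12 mm bar that rises outwards from 47 mm height; under its end is free desk. Fixed machines flank the vice: a key mill at y below -0.44 (x 0.2 to 0.6, 0.42 high with its lever) and a key cutter at y above -0.09 (x 0.15 to 0.57, 0.21 high).
- flat_file: flat hand file with a wooden handle, 225x31x26 mm, loose on the desk, a bystander; origin at the centre of its underside.
- cylinder_54: nickel lock cylinder on its side, 44x60x17 mm, loose on the desk, a bystander; origin at the centre of its underside.
- fob_small: black car key fob, 63x51x13 mm, loose on the desk, a bystander; origin at the centre of its underside.
- marker: white and black marker pen, 17x135x16 mm, loose on the desk, a bystander; origin at the centre of its underside.

How it is judged:
By the outcome, as a careful person would: the job done as asked, in the order asked, and still so for the second after the job is handed in, with the robot touching nothing.
It also fails if it takes over 64 s, if anything falls off the work surface, if the arm or the gripper's body presses on something with over 40 N, if the wrist force passes 120 N, or if a joint passes its speed limit or range.

## Robot

A 7-joint arm with a two-finger parallel gripper is mounted at the origin on a cart in front of the work surface, level with it; the furniture and walls round the work are solid. World frame = base frame: x ahead of the robot, y to its left, z up, the work surface at z = 0. Lengths are in mm, angles in rad, forces in N, time in s.
With the tool pointing down it reaches from about 425 to 925 mm from the base axis. Payload 6.8 kg.
Tool frame: the origin (TCP) lies between the finger pads; the fingertips stand 11 mm ahead of it and the grasp point (between the pads) lies 8 mm behind it; z points along the fingers, x is the direction in which the jaws open and shut, and the axes are right-handed (so a half turn about z gives the same grasp; the last joint's range is limited). The gripper opens to 85 mm and grips with 20 to 120 N. Pads are 22 mm wide; open, the fingers measure 114 mm over their backs; the gripper's body (76 mm by 85 mm) begins 54 mm behind the grasp point. The pads swing forward as they close: fully open they stand 13 mm farther back than shut.
Start: joints at [-1.224, 0.477, 0.022, 1.555, -0.011, 1.109, -0.083], TCP at [296.515, 606.404, 242.308] pointing down, gripper open.
Joint ranges: [-2.96, 2.96], [-0.34, 2.1], [-1.41, 1.46], [0.24, 2.44], [-1.37, 4.51], [0.17, 1.92], [-2.96, 2.96]. Speed limits (rad/s): [2.39, 2.39, 3.14, 3.14, 3.14, 3.14, 3.14].

## Interface

Orientations are given as a unit quaternion [w, x, y, z].
In Python, from plant import * gives the robot as it stands.
- The arm moves only by the tool carry_out, never from a script. Its argument "steps" is a list of rows, each an object with "travel": the shift along the world's x, y, z in m, a list of three; "spin": the turn about the world's z in degrees; "grip": the finger opening in m, from 0 to 0.0854. In form: [{"travel": [tx, ty, tz], "spin": spin, "grip": grip}, ...]. A call has 1 to 20 rows; each row is the pose to reach, as a shift and turn from the pose commanded when the call began; what a row does not reach only later rows make up. A row lasts 1/12 s, in which the tool goes at most 41.7 mm and 7.16 degrees, less where a joint would pass 70% of its speed; a pose out of reach is approached as far as the arm can. A call with a gripper value outside its range is refused whole. The fingers move at their own pace and stop on an object; "grip_force" is the grip in N (left out, the last holds). Time passes only in rows, so rows that repeat a pose let the fingers close. It gives the time, the measured TCP pose, the force and the opening at its end, in the units of the state.
- read_state(): the state, without advancing time (a new reading comes with each control period).
- camera(name): name is "scene" or "top" or "wrist"; returns a dict with "color" (480x640x3 uint8, red, green, blue), "mtx" (3x3 intrinsics, pixels), "k1" (the pictures are not rectified: a ray, as slopes to the right and down, at radius r is drawn at 1 + k1 r^2 times it, then the intrinsics apply), "view" (4x4, takes a point from world to camera coordinates). Camera axes: x right, y up, looking along -z (the intrinsics and any distortion apply to the point x, -y, -z); pixel columns grow to the right and rows downward; lengths in mm; the calibration is good to about 2 mm. A picture is of the moment at which its call begins. There is no depth.
- finish_job(): hands the job in, once; it reports no verdict.
Trained networks look in the newest picture that a camera, given by its name, has taken for a name from the list of things; names that differ only in an ending like _2 or _b are one class to them, and where a whole thing is asked for, a point or a joint stands for the part that bears it (a point fixed in the world has none). Each returns a list of dicts, best first, with "score" (0 to 1); they miss things now and then, are a little off and sometimes report something else, mostly with a low value. They report only what shows in the picture. A call takes as long as a camera call.
- spot_in(camera, target): "centre" ([row, column] in pixels, amid what is visible of it).
- mark_of(camera, target): "centre" ([row, column] in pixels: a listed point, or the origin of a listed thing).
The state is a dict: "t": time; "joint_pos": joint angles; "qvel": joint speeds; "effort": joint torques, N m; "tcp_pos": TCP position; "orientation": TCP orientation; "contact_force": force on the tool from outside, world axes, zero at the start; "moment": the same for the moment, N m; "gripper_width": finger opening in mm.
Only numpy, scipy, OpenCV 4.12 (cv2) and the standard library are available. Lean on these libraries where they do the work, as an engineer would, in place of code of your own. Each camera call takes 0.05 s, during which the arm holds its last target.

## Working session

There is one attempt and no reset: what is moved stays moved. The work goes in short steps, Python scripts to look and compute and a tool call to move; the robot and the scene stay as the last step left them, time stands still between calls to the robot, and variables do not carry over. Pictures are saved under pics/ and viewed, and the job is handed in when it is done.

Besides the shell and the picture viewer there is one more tool, called after "Request:" as name([rows], argument=value, ...), one row to a line, values as JSON. carry_out: Moves the arm, as the interface text tells. Its arguments: {"type":"object","properties":{"steps":{"type":"array"},"grip_force":{"type":"number"}},"required":["steps"]}

```bash
ls; mkdir -p pics; cat > h.py <<'E'
from plant import *
import numpy as np, cv2
def snap(n,f):
    c=camera(n); cv2.imwrite('pics/'+f,c['color'][:,:,::-1]); return c
def ray(c,rc):
    m=np.array(c['mtx']);V=np.array(c['view'])
    xd=(rc[1]-m[0,2])/m[0,0]; yd=(rc[0]-m[1,2])/m[1,1]
    rd=np.hypot(xd,yd); r=rd
    for _ in range(30): r=rd/(1+c['k1']*r*r)
    s=r/rd if rd>0 else 1
    d=V[:3,:3].T@np.array([xd*s,-yd*s,-1.]); o=-V[:3,:3].T@V[:3,3]
    return o,d
def atz(c,rc,z):
    o,d=ray(c,rc); return o+d*(z-o[2])/d[2]
def proj(c,p):
    m=np.array(c['mtx']);V=np.array(c['view'])
    q=V[:3,:3]@np.array(p)+V[:3,3]; x=q[0]/-q[2]; y=-q[1]/-q[2]
    k=1+c['k1']*(x*x+y*y)
    return [m[1,1]*y*k+m[1,2], m[0,0]*x*k+m[0,2]]
E
python3 - <<'E'
from h import *
for n in ['scene','top','wrist']:
    c=snap(n,n+'0.png')
    print(n,np.round(-np.array(c['view'])[:3,:3].T@np.array(c['view'])[:3,3]))
    if n=='wrist': continue
    for t,z in [('swivel_base',0),('lever_knob',60),('index',26),('flag_tip',17),('clamp_tip',66.5),('flat_file',0),('cylinder_54',0),('fob_small',0),('marker',0)]:
        for d in mark_of(n,t)[:2]:
            print(t,round(d['score'],2),np.round(d['centre'],1),np.round(atz(c,d['centre'],z),1))
print(read_state())
E
```

```text
pics
scene [  30. -532.  761.]
swivel_base 0.8 [251.  338.9] [ 517.4 -288.3    0. ]
lever_knob 0.65 [285.4 329.9] [ 414.3 -326.6   60. ]
index 0.95 [238.6 302. ] [ 492.6 -228.2   26. ]
index 0.61 [221.4 311.2] [ 533.6 -222.8   26. ]
flag_tip 0.61 [222.9 310. ] [ 535.7 -218.9   17. ]
clamp_tip 0.65 [280.7 398.1] [ 470.1 -416.5   66.5]
flat_file 0.73 [327.9 275.1] [ 334.3 -271.3    0. ]
cylinder_54 0.97 [377.9 277. ] [ 264.7 -318.9    0. ]
fob_small 0.64 [221.6 311.7] [ 551.4 -212.9    0. ]
fob_small 0.56 [396.5 328.3] [ 277.5 -400.3    0. ]
marker 0.94 [181.7 359.9] [ 684.2 -244.8    0. ]
top [ 308. -284. 1003.]
swivel_base 0.62 [205.9 316.1] [ 520.9 -279.5    0. ]
lever_knob 0.7 [258.1 346.6] [ 418.5 -328.3   60. ]
lever_knob 0.58 [123.7 293.7] [ 654.  -244.5   60. ]
index 0.86 [220.9 288.1] [ 489.9 -230.4   26. ]
flag_tip 0.55 [194.8 282.5] [ 538.7 -220.7   17. ]
clamp_tip 0.86 [224.2 400.6] [ 472.2 -419.7   66.5]
flat_file 0.77 [305.  312.6] [ 344.7 -269.3    0. ]
cylinder_54 0.98 [345.2 345.1] [ 274.3 -323.9    0. ]
fob_small 0.75 [342.6 390. ] [ 276.7 -401.6    0. ]
marker 0.71 [124.4 294.8] [ 674.6 -243.9    0. ]
wrist [238. 636. 373.]
{'t': 1.05, 'joint_pos': array([-1.22408766,  0.47701436,  0.02241855,  1.5554146 , -0.0114807 ,
        1.10929167, -0.0831095 ]), 'qvel': array([ 5.26135861e-04,  1.95190374e-04,  3.34376835e-04, -2.04221864e-03,
        5.83484308e-06, -1.46970659e-03,  6.03306543e-04]), 'effort': array([-4.89678928e-05, -5.96320617e+01,  1.60630099e+00, -2.81548244e+01,
        1.24536737e-02,  1.15575596e-03,  9.15746369e-06]), 'tcp_pos': array([296.53594869, 606.38854402, 242.29246332]), 'orientation': array([4.84289945e-06, 8.48329288e-01, 5.29468998e-01, 4.15993679e-06]), 'contact_force': array([-0.06828376, -0.23315348,  0.22465301]), 'moment': array([-0.03761773,  0.01302703,  0.03120998]), 'gripper_width': 85.02391914476976}
```

View pictures.

View pics/scene0.png

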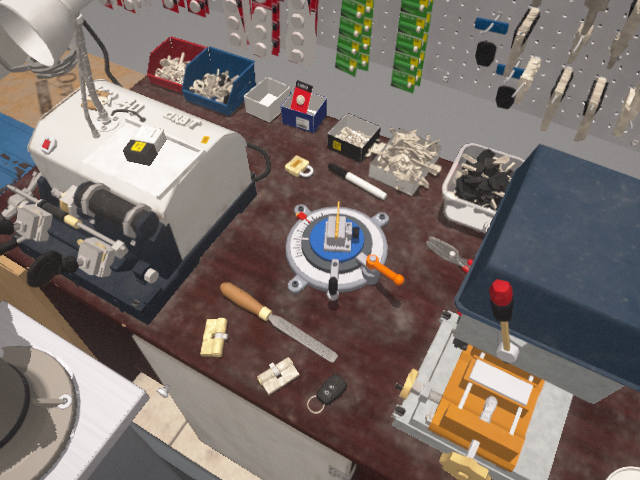

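View pics/top0.png

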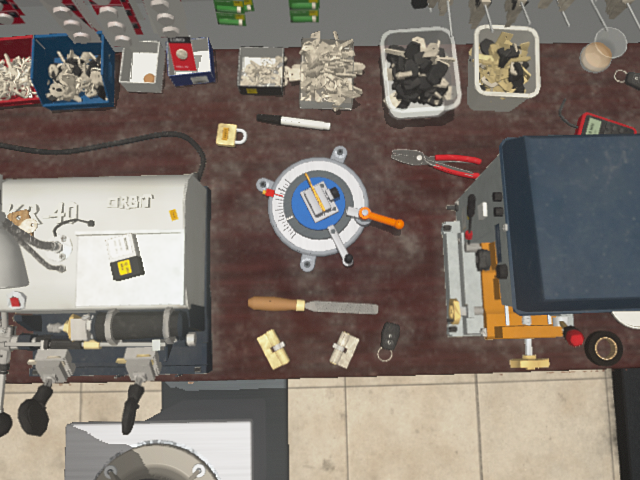

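```bash
python3 - <<'E'
import cv2
a=cv2.imread('pics/scene0.png')[170:320,240:440]; b=cv2.imread('pics/top0.png')[140:300,240:440]
cv2.imwrite('pics/sc0.png',cv2.resize(a,(800,600),interpolation=2)); cv2.imwrite('pics/tc0.png',cv2.resize(b,(750,600),interpolation=2))
E
```

```text
(no output)
```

View pics/sc0.png

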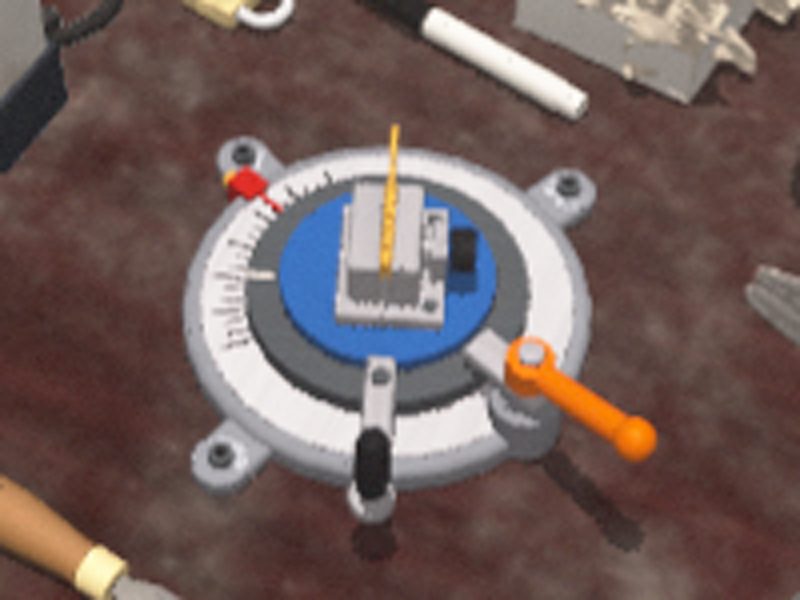

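View pics/tc0.png

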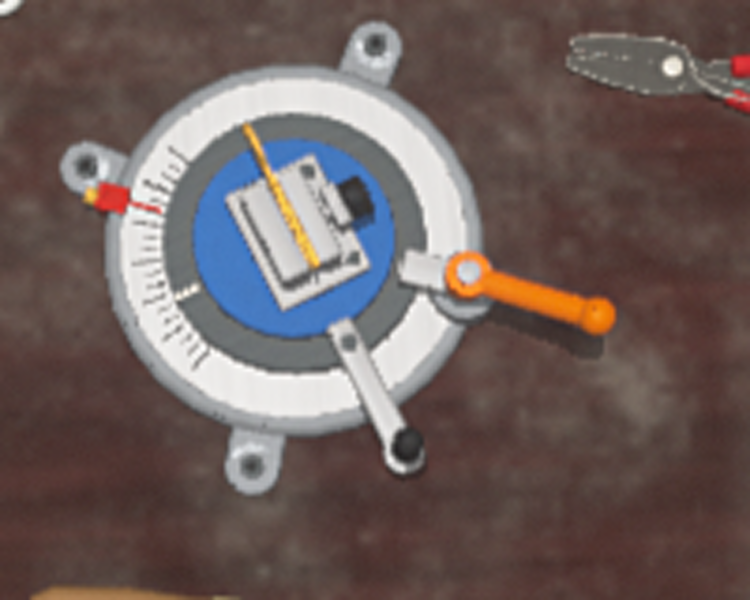

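```bash
cat >> h.py <<'E'
def tri(ca,pa,cb,pb):
    o1,d1=ray(ca,pa);o2,d2=ray(cb,pb)
    A=np.stack([d1,-d2],1);s=np.linalg.lstsq(A,o2-o1,rcond=None)[0]
    p,q=o1+s[0]*d1,o2+s[1]*d2
    return (p+q)/2,np.linalg.norm(p-q)
def model(x):
    cx,cy,phi,s,f,k=x
    u=lambda a,r:np.array([r*np.cos(a),r*np.sin(a)])
    c=np.array([cx,cy]); R=np.array([[np.cos(phi),-np.sin(phi)],[np.sin(phi),np.cos(phi)]])
    sc=c+R@np.array([-30,-76])
    P=lambda p,z:np.array([p[0],p[1],z])
    return dict(swivel_base=P(c,0),lever_knob=P(c+u(phi+np.pi-s,112),60),index=P(c+u(phi+np.pi/2-s,62),26),
      flag_tip=P(c+u(phi+np.pi/2-f,66),17),clamp_tip=P(sc+u(phi-np.pi*2/3+k,60),66.5),screw=P(sc,47))
def fit(obs,x0=(519,-284,0,-.4,.2,.02)):
    # obs: list of (cam,name,rc)
    from scipy.optimize import least_squares
    def res(x):
        m=model(x); return np.concatenate([(np.array(proj(c,m[n]))-rc)*w for c,n,rc,w in obs])
    r=least_squares(res,x0,loss='soft_l1'); return r
E
python3 - <<'E'
from h import *
cs={n:camera(n) for n in ['scene','top']}
print(tri(cs['scene'],(20,45),cs['top'],(260,5)))
# ring / base: axle approx detections
obs=[]
for n in cs:
    for t,w in [('swivel_base',.7),('lever_knob',1),('index',1),('flag_tip',1),('clamp_tip',1)]:
        d=mark_of(n,t)[0]; obs.append((cs[n],t,np.array(d['centre']),w))
best=min((fit(obs,(519,-284,p,-.4,.2,.02)) for p in np.arange(-3,3.2,.5)),key=lambda r:r.cost)
x=best.x;print(np.round(x,3),best.cost)
m=model(x)
for c,t,rc,w in obs: print(t,np.round(proj(c,m[t])-rc,1))
for k,v in m.items(): print(k,np.round(v,1))
for n,(r0,r1,c0,c1) in {'scene':(170,320,240,440),'top':(140,300,240,440)}.items():
    s=4; im=cv2.resize(cs[n]['color'][r0:r1,c0:c1,::-1],None,fx=s,fy=s,interpolation=2)
    for k,v in m.items():
        q=proj(cs[n],v); cv2.circle(im,(int((q[1]-c0+.5)*s),int((q[0]-r0+.5)*s)),4,(0,255,0),1)
    for r,z,col in [(90,15,(255,255,0)),(62,26,(0,255,255))]:
        pts=[proj(cs[n],[x[0]+r*np.cos(a),x[1]+r*np.sin(a),z]) for a in np.linspace(0,6.283,80)]
        cv2.polylines(im,[np.array([[(q[1]-c0+.5)*s,(q[0]-r0+.5)*s] for q in pts],np.int32)],True,col,1)
    cv2.imwrite(f'pics/fit_{n}.png',im[:600,:800])
E
```

```text
(array([378.99637292,  46.64091378, 420.49650207]), np.float64(9.461139952814428))
[ 5.18473e+02 -2.83511e+02  1.93000e-01 -2.44000e-01  4.66000e-01
 -2.84000e-01] 15.445687011902569
swivel_base [-0.2  0.2]
lever_knob [-0.3  1.1]
index [-1.   0.3]
flag_tip [-0.8  0.4]
clamp_tip [0.9 1. ]
swivel_base [-1.2 -1.2]
lever_knob [ 2.2 -0.1]
index [ 0.8 -3.5]
flag_tip [1.9 3.4]
clamp_tip [-0.2 -5.5]
swivel_base [ 518.5 -283.5    0. ]
lever_knob [ 417.  -330.9   60. ]
index [ 492.2 -227.3   26. ]
flag_tip [ 536.3 -220.    17. ]
clamp_tip [ 469.  -412.9   66.5]
screw [ 503.6 -363.9   47. ]
```

View pics/fit_scene.png

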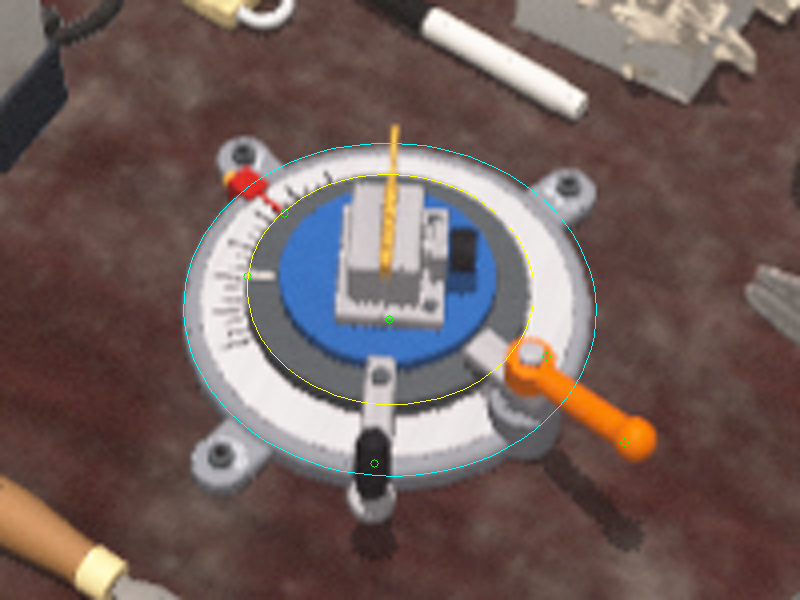

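View pics/fit_top.png

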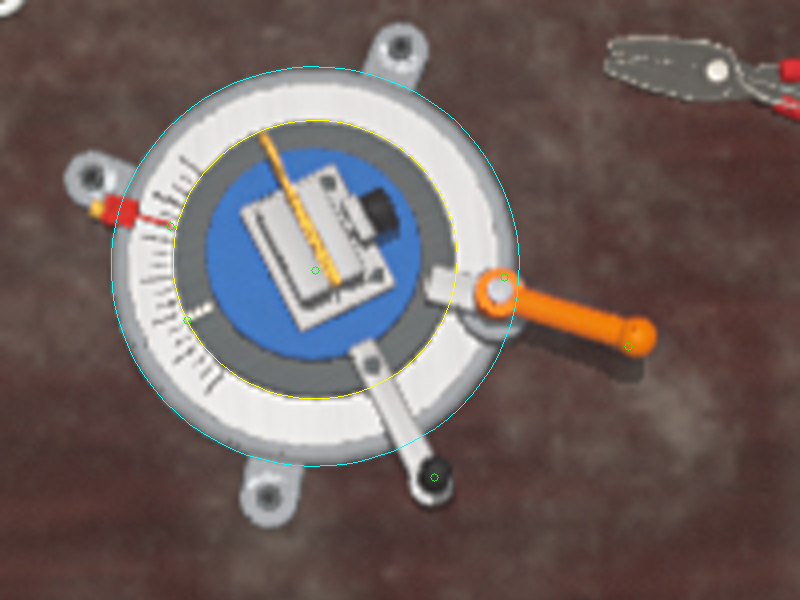

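View pics/wrist0.png

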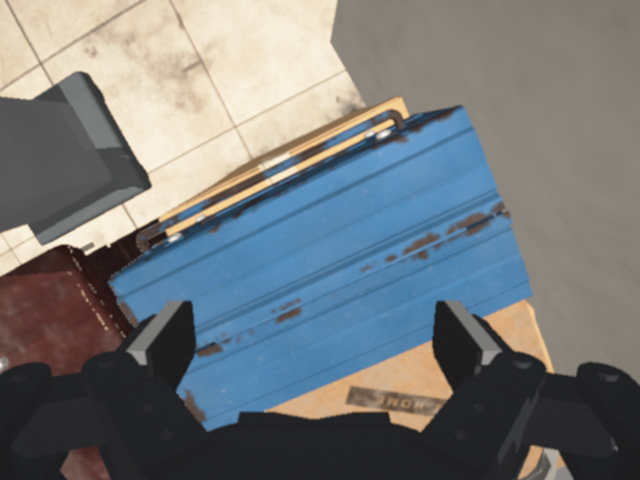

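```bash
python3 - <<'E'
import cv2,numpy as np
a=cv2.imread('pics/scene0.png')[0:300,0:260]; b=cv2.imread('pics/top0.png')[150:480,0:220]
a=cv2.resize(a,(400,460),interpolation=2); b=cv2.resize(b,(400,460),interpolation=2)
cv2.imwrite('pics/lamp.png',np.hstack([a,b]))
E
```

```text
(no output)
```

View pics/lamp.png

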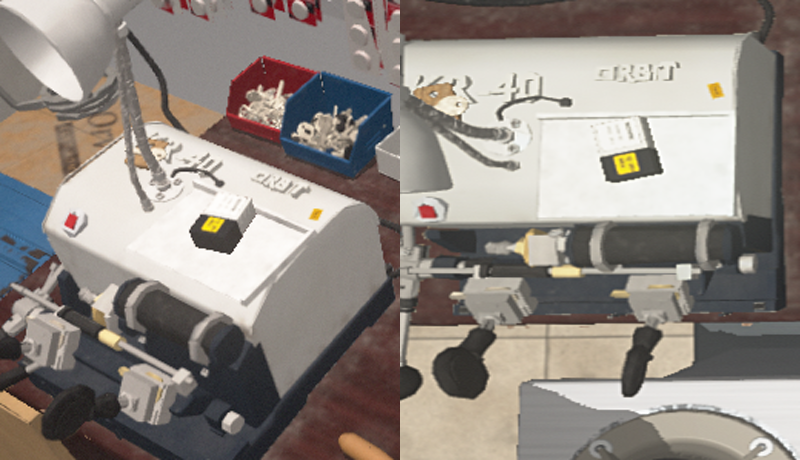

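Request:
carry_out([
  {"travel":[0,0,0.04],"spin":0,"grip":0.0},
  {"travel":[0,0,0.08],"spin":0,"grip":0.0},
  {"travel":[0,0,0.12],"spin":0,"grip":0.0},
  {"travel":[0,0,0.16],"spin":0,"grip":0.0},
  {"travel":[0,-0.02,0.2],"spin":0,"grip":0.0},
  {"travel":[0.02,-0.05,0.2],"spin":0,"grip":0.0},
  {"travel":[0.03,-0.08,0.2],"spin":0,"grip":0.0},
  {"travel":[0.03,-0.08,0.2],"spin":0,"grip":0.0},
])

```text
t: 2.32
tcp_pos: [331.5, 520.7, 444.6]
orientation: [0.001, 0.851, 0.526, 0.002]
contact_force: [1.4, 0.4, 1.7]
gripper_width: -0.2
```

```bash
python3 - <<'E'
from h import *
s=read_state(); print(np.round(s['joint_pos'],3),np.round(s['tcp_pos']),s['t'])
c=snap('wrist','w1.png'); cs=camera('scene'); ct=camera('top')
print(atz(ct,(243,63),210))
E
```

```text
[-1.156  0.266  0.064  1.41  -0.014  1.463  0.015] [332. 521. 445.] 2.3167
[431.88579115  78.69381371 210.        ]
```

View pics/w1.png

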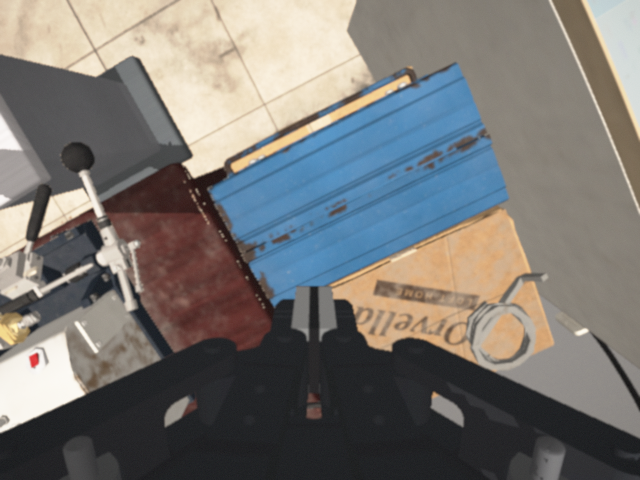

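Request:
carry_out([
  {"travel":[0.02,-0.015,0.03],"spin":0,"grip":0.0},
  {"travel":[0.04,-0.03,0.06],"spin":0,"grip":0.0},
  {"travel":[0.06,-0.05,0.09],"spin":0,"grip":0.0},
  {"travel":[0.08,-0.07,0.12],"spin":0,"grip":0.0},
  {"travel":[0.1,-0.095,0.14],"spin":0,"grip":0.0},
  {"travel":[0.12,-0.12,0.15],"spin":0,"grip":0.0},
  {"travel":[0.14,-0.15,0.15],"spin":0,"grip":0.0},
  {"travel":[0.16,-0.18,0.15],"spin":0,"grip":0.0},
  {"travel":[0.18,-0.21,0.15],"spin":0,"grip":0.0},
  {"travel":[0.2,-0.23,0.15],"spin":0,"grip":0.0},
  {"travel":[0.2,-0.23,0.15],"spin":0,"grip":0.0},
])

```text
t: 3.38
tcp_pos: [530.2, 291.9, 591.7]
orientation: [0.002, 0.85, 0.526, -0.0]
contact_force: [-0.7, -0.2, -0.9]
gripper_width: 0.0
```

```bash
python3 - <<'E'
from h import *
s=read_state(); print(np.round(s['joint_pos'],3),np.round(s['tcp_pos']),s['t'],s['contact_force'])
snap('wrist','w2.png')
a=camera('scene')['color'];b=camera('top')['color']
cv2.imwrite('pics/st2.png',cv2.resize(np.hstack([a,b])[:,:,::-1],(800,300),interpolation=3))
E
```

```text
[-0.773  0.259  0.235  1.116 -0.058  1.774  0.551] [530. 292. 592.] 3.3833 [-0.67996105 -0.24465042 -0.93905302]
```

View pics/w2.png

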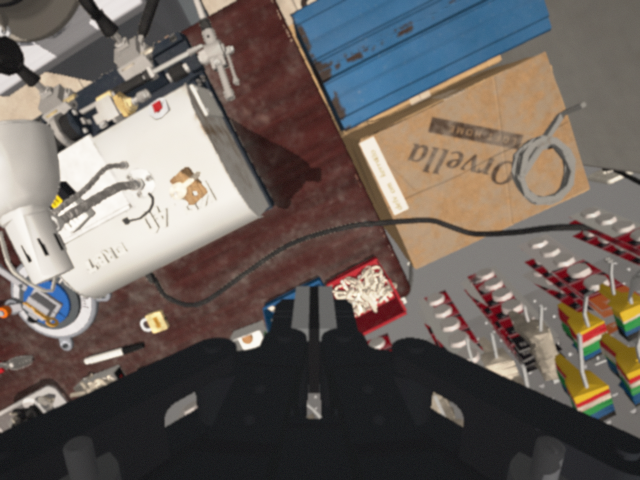

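View pics/st2.png

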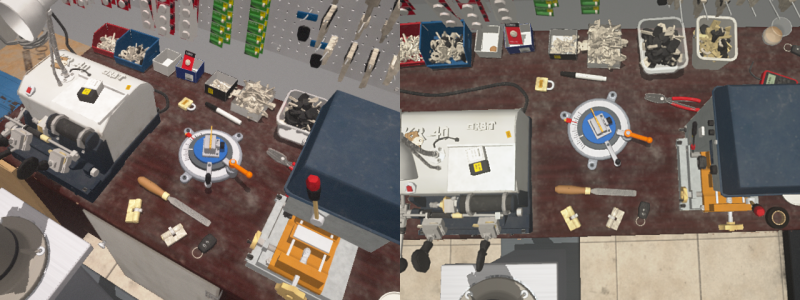

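```bash
python3 - <<'E'
from h import *
c=camera('wrist');s=camera('scene')
for p in [(280,45),(190,85),(150,55),(215,0)]:
    for z in (350,450,550): print(p,z,np.round(atz(c,p,z)))
# stem junction: wrist lamp neck (210,60) ; scene candidates
for q in [(28,122*0.65),(10,90),(40,80)]:
  for p in [(210,60),(240,55),(200,80)]: print(q,p,tri(s,q,c,p))
print(np.round(-np.array(c['view'])[:3,:3].T@np.array(c['view'])[:3,3]))
E
```

```text
(280, 45) 350 [475.  18. 350.]
(280, 45) 450 [473. 101. 450.]
(280, 45) 550 [471. 184. 550.]
(190, 85) 350 [417. 110. 350.]
(190, 85) 450 [431. 168. 450.]
(190, 85) 550 [445. 227. 550.]
(150, 55) 350 [372. 104. 350.]
(150, 55) 450 [398. 164. 450.]
(150, 55) 550 [424. 224. 550.]
(215, 0) 350 [398.  15. 350.]
(215, 0) 450 [417.  99. 450.]
(215, 0) 550 [436. 183. 550.]
(28, 79.3) (210, 60) (array([430.37931461,  83.14435775, 367.28877851]), np.float64(14.586341527233087))
(28, 79.3) (240, 55) (array([440.42467523,  73.89646289, 372.44587946]), np.float64(13.30930178669167))
(28, 79.3) (200, 80) (array([434.38630746,  97.92734947, 358.58703895]), np.float64(24.398811556501897))
(10, 90) (210, 60) (array([442.41258839,  84.1630953 , 380.69238156]), np.float64(39.92007624984303))
(10, 90) (240, 55) (array([452.23571144,  74.95870219, 384.83343165]), np.float64(12.682079469845897))
(10, 90) (200, 80) (array([446.50572351,  98.59526491, 372.84147433]), np.float64(49.921985740749925))
(40, 80) (210, 60) (array([425.49901496,  77.54266104, 355.448736  ]), np.float64(6.475443301923576))
(40, 80) (240, 55) (array([435.83114629,  68.10327997, 361.10464262]), np.float64(22.21620852670748))
(40, 80) (200, 80) (array([429.53989975,  92.65356291, 346.11908437]), np.float64(16.429796795101367))
[468. 327. 722.]
```

Request:
carry_out([
  {"travel":[0.01,-0.035,0],"spin":0,"grip":0.0},
  {"travel":[0.02,-0.07,0],"spin":-5,"grip":0.0},
  {"travel":[0.03,-0.11,0],"spin":-10,"grip":0.0},
  {"travel":[0.03,-0.15,0],"spin":-15,"grip":0.0},
  {"travel":[0.03,-0.19,0],"spin":-20,"grip":0.0},
  {"travel":[0.03,-0.23,0],"spin":-25,"grip":0.0},
  {"travel":[0.03,-0.27,0],"spin":-30,"grip":0.0},
  {"travel":[0.03,-0.31,0],"spin":-35,"grip":0.0},
  {"travel":[0.02,-0.35,0],"spin":-40,"grip":0.0},
  {"travel":[0.01,-0.39,0],"spin":-45,"grip":0.0},
  {"travel":[0,-0.43,0],"spin":-50,"grip":0.0},
  {"travel":[-0.01,-0.46,-0.02],"spin":-55,"grip":0.0},
  {"travel":[-0.02,-0.49,-0.05],"spin":-60,"grip":0.0},
  {"travel":[-0.03,-0.52,-0.08],"spin":-64,"grip":0.0},
  {"travel":[-0.04,-0.55,-0.11],"spin":-64,"grip":0.0},
  {"travel":[-0.05,-0.58,-0.14],"spin":-64,"grip":0.0},
  {"travel":[-0.06,-0.6,-0.17],"spin":-64,"grip":0.0},
  {"travel":[-0.07,-0.61,-0.2],"spin":-64,"grip":0.0},
  {"travel":[-0.08,-0.62,-0.2],"spin":-64,"grip":0.0},
])

```text
t: 5.22
tcp_pos: [444.0, -321.6, 386.3]
orientation: [-0.002, 1.0, 0.0, -0.005]
contact_force: [-0.9, 1.2, -1.0]
gripper_width: 0.4
```

```bash
python3 - <<'E'
from h import *
s=read_state(); print(np.round(s['joint_pos'],3),np.round(s['tcp_pos']),s['t'],s['contact_force'])
c=snap('wrist','w3.png')
print(np.round(-np.array(c['view'])[:3,:3].T@np.array(c['view'])[:3,3]))
for t,z in [('swivel_base',0),('lever_knob',60),('index',26),('flag_tip',17),('clamp_tip',66.5)]:
        for d in mark_of('wrist',t)[:1]:
            print(t,round(d['score'],2),np.round(d['centre'],1),np.round(atz(c,d['centre'],z),1))
E
```

```text
[-0.088  0.183  0.712  1.693 -0.121  1.321  0.647] [ 444. -322.  386.] 5.2167 [-0.88640452  1.15418181 -1.02969968]
[ 446. -256.  517.]
swivel_base 0.79 [157.1 373.3] [ 516.4 -282.7    0. ]
lever_knob 0.68 [274.1 340.1] [ 473.3 -418.4   60. ]
index 0.84 [109.2 359.9] [ 495.2 -225.9   26. ]
flag_tip 0.5 [102.7 391.5] [ 533.7 -217.5   17. ]
clamp_tip 0.98 [273.8 336.1] [ 468.2 -415.7   66.5]
```

View pics/w3.png

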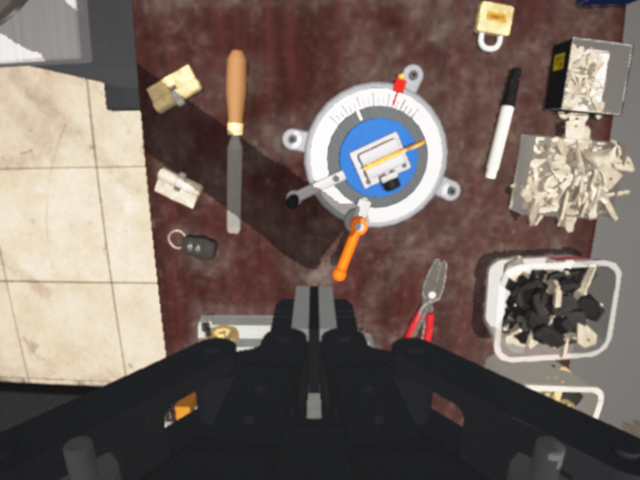

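```bash
cat >> h.py <<'E'
def overlay(c,x,f,box,s):
    r0,r1,c0,c1=box; m=model(x)
    im=cv2.resize(c['color'][r0:r1,c0:c1,::-1],None,fx=s,fy=s,interpolation=2)
    for k,v in m.items():
        q=proj(c,v); cv2.circle(im,(int((q[1]-c0+.5)*s),int((q[0]-r0+.5)*s)),4,(0,255,0),1)
    for r,z,col in [(90,15,(255,255,0)),(62,26,(0,255,255))]:
        pts=[proj(c,[x[0]+r*np.cos(a),x[1]+r*np.sin(a),z]) for a in np.linspace(0,6.283,80)]
        cv2.polylines(im,[np.array([[(q[1]-c0+.5)*s,(q[0]-r0+.5)*s] for q in pts],np.int32)],True,col,1)
    cv2.imwrite('pics/'+f,im)
E
python3 - <<'E'
from h import *
c=camera('wrist')
print(np.round(atz(c,(197,293),79),1), 'screw',np.round(atz(c,(226,358),60),1))
overlay(c,(517.5,-283,.125,-.31,.40,.05),'w3f.png',(50,290,270,470),2.5*1.0)
im=cv2.imread('pics/w3f.png');print(im.shape)
E
```

```text
[ 427.2 -326.1   79. ] screw [ 503.4 -363.7   60. ]
(600, 500, 3)
```

View pics/w3f.png

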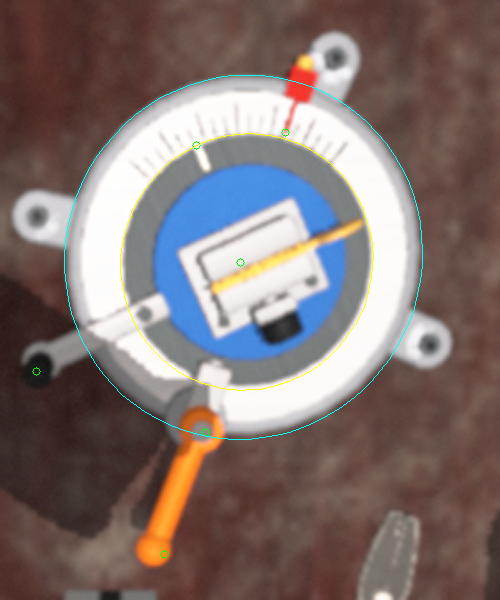

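Request:
carry_out([
  {"travel":[0,-0.005,-0.02],"spin":-7,"grip":0.066},
  {"travel":[-0.001,-0.01,-0.04],"spin":-14,"grip":0.066},
  {"travel":[-0.002,-0.015,-0.06],"spin":-21,"grip":0.066},
  {"travel":[-0.003,-0.02,-0.08],"spin":-28,"grip":0.066},
  {"travel":[-0.004,-0.025,-0.1],"spin":-35,"grip":0.066},
  {"travel":[-0.0055,-0.03,-0.12],"spin":-42,"grip":0.066},
  {"travel":[-0.0055,-0.035,-0.14],"spin":-49,"grip":0.066},
  {"travel":[-0.0055,-0.04,-0.16],"spin":-56,"grip":0.066},
  {"travel":[-0.0055,-0.045,-0.18],"spin":-63,"grip":0.066},
  {"travel":[-0.0055,-0.0525,-0.2],"spin":-70,"grip":0.066},
  {"travel":[-0.0055,-0.0525,-0.22],"spin":-77,"grip":0.066},
  {"travel":[-0.0055,-0.0525,-0.24],"spin":-84,"grip":0.066},
  {"travel":[-0.0055,-0.0525,-0.26],"spin":-90,"grip":0.066},
  {"travel":[-0.0055,-0.0525,-0.26],"spin":-90,"grip":0.066},
])

```text
t: 6.73
tcp_pos: [441.6, -373.6, 129.3]
orientation: [-0.0, -0.707, 0.708, 0.002]
contact_force: [-0.6, 0.1, -0.8]
gripper_width: 65.9
```

```bash
cat >> h.py <<'E'
def look(f):
    s=read_state(); print(np.round(s['joint_pos'],2),np.round(s['tcp_pos'],1),np.round(s['orientation'],3),round(s['t'],2),np.round(s['contact_force'],1),s['gripper_width'])
    c=[camera(n) for n in ('scene','top','wrist')]
    a=cv2.resize(c[0]['color'][160:330,230:450],(400,300),interpolation=2)
    b=cv2.resize(c[1]['color'][140:300,240:440],(400,300),interpolation=2)
    w=cv2.resize(c[2]['color'],(400,300),interpolation=3)
    im=np.zeros((600,800,3),np.uint8); im[:300,:400]=a; im[:300,400:]=b; im[300:,:400]=w
    im[300:,400:]=cv2.resize(c[0]['color'],(400,300),interpolation=3)
    cv2.imwrite('pics/'+f,im[:,:,::-1]); return c
E
python3 - <<'E'
from h import *
look('l4.png')
E
```

```text
[-0.04  0.62  0.88  1.93 -0.61  0.89 -0.42] [ 441.6 -373.6  129.3] [-0.    -0.707  0.708  0.002] 6.73 [-0.6  0.1 -0.8] 65.90035239520424
```

View pics/l4.png

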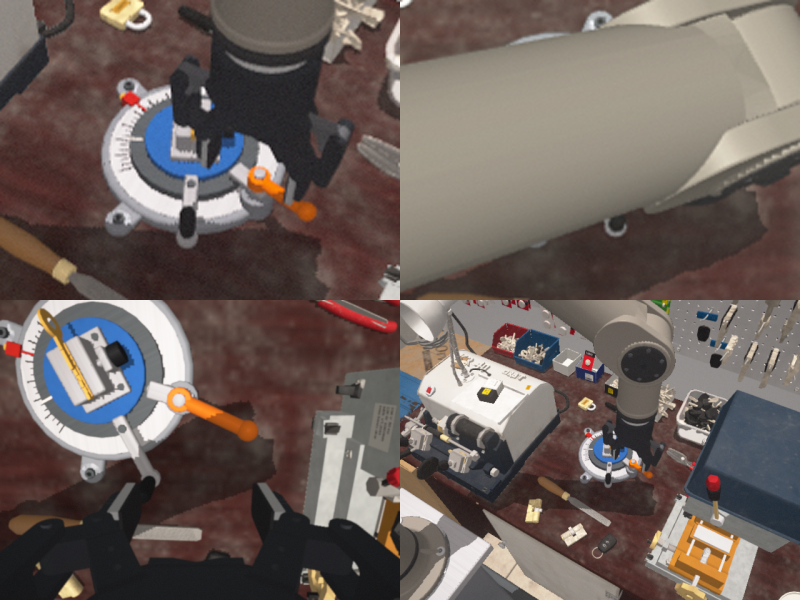

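```bash
python3 - <<'E'
from h import *
c=snap('wrist','w4.png')
for t,z in [('swivel_base',0),('lever_knob',60),('index',26),('flag_tip',17),('clamp_tip',66.5)]:
        for d in mark_of('wrist',t)[:1]:
            print(t,round(d['score'],2),np.round(d['centre'],1),np.round(atz(c,d['centre'],z),1))
for p in [(441,-343,118),(441,-328,118),(441,-410,118),(441,-343,53),(430,-329,53),(452,-329,53),(430,-343,53),(452,-343,53),(452,-409,53)]: print(p,np.round(proj(c,p)))
E
```

```text
swivel_base 0.65 [117.7 169.1] [ 518.5 -282.9    0. ]
lever_knob 0.6 [304.3 231.2] [ 416.9 -330.2   60. ]
index 0.6 [164.4  67.3] [ 491.4 -227.    26. ]
flag_tip 0.66 [86.7 57.3] [ 537.3 -221.1   17. ]
clamp_tip 0.92 [209.9 394.4] [ 471.5 -416.1   66.5]
(441, -343, 118) [309. 231.]
(441, -328, 118) [308. 194.]
(441, -410, 118) [309. 400.]
(441, -343, 53) [259. 254.]
(430, -329, 53) [278. 230.]
(452, -329, 53) [240. 228.]
(430, -343, 53) [278. 255.]
(452, -343, 53) [240. 254.]
(452, -409, 53) [240. 375.]
```

View pics/w4.png

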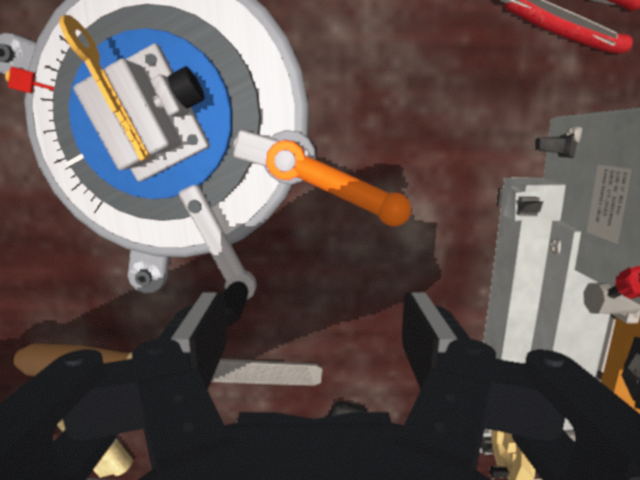

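Request:
carry_out([
  {"travel":[0.001,0,-0.02],"spin":0,"grip":0.066},
  {"travel":[0.001,0,-0.04],"spin":0,"grip":0.066},
  {"travel":[0.001,0,-0.055],"spin":0,"grip":0.066},
  {"travel":[0.001,0,-0.066],"spin":0,"grip":0.066},
  {"travel":[0.001,0,-0.066],"spin":0,"grip":0.066},
  {"travel":[0.001,0,-0.066],"spin":0,"grip":0.066},
])

```text
t: 7.68
tcp_pos: [441.7, -376.2, 66.2]
orientation: [-0.0, -0.707, 0.708, 0.0]
contact_force: [0.4, 0.1, 0.0]
gripper_width: 66.4
```

```bash
python3 - <<'E'
from h import *
c=snap('wrist','w5.png');s=read_state();print(s['tcp_pos'],s['contact_force'],s['joint_pos'])
E
```

```text
[ 442.06050866 -376.63192916   66.80601102] [ 0.23581052  0.35402867 -0.83198073] [ 0.02854119  0.69670798  0.78981113  1.95646193 -0.70043809  0.78482751
 -0.34757842]
```

View pics/w5.png

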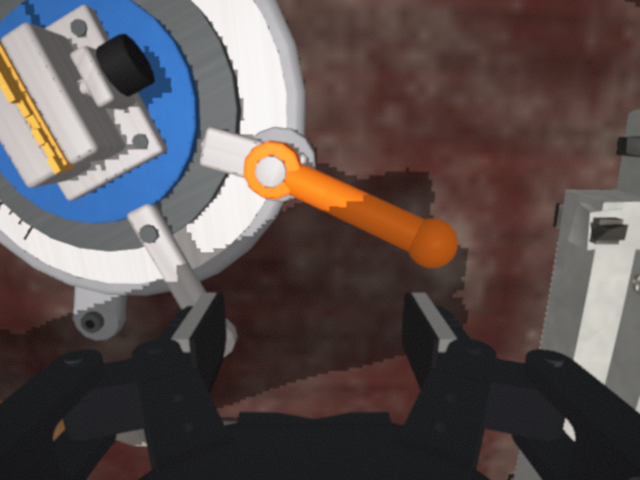

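Request:
carry_out([
  {"travel":[0.005,0,-0.002],"spin":0,"grip":0.066},
  {"travel":[0.01,0,-0.002],"spin":0,"grip":0.066},
  {"travel":[0.014,0,-0.002],"spin":0,"grip":0.066},
  {"travel":[0.018,0,-0.002],"spin":0,"grip":0.066},
  {"travel":[0.022,0,-0.002],"spin":0,"grip":0.066},
  {"travel":[0.026,0,-0.002],"spin":0,"grip":0.066},
  {"travel":[0.03,0,-0.002],"spin":0,"grip":0.066},
])

```text
t: 8.32
tcp_pos: [472.3, -375.7, 64.2]
orientation: [0.0, -0.707, 0.707, 0.0]
contact_force: [-3.7, -0.6, 0.4]
gripper_width: 66.1
```

```bash
python3 - <<'E'
from h import *
c=snap('wrist','w6.png');s=read_state();print(s['tcp_pos'],s['contact_force'])
d=mark_of('wrist','clamp_tip')[:1];print(d, d and atz(c,d[0]['centre'],66.5))
E
```

```text
[ 473.40762447 -375.67040524   64.18665515] [-1.16366124 -0.78377513 -1.08992502]
[{'centre': [279.3, 443.1], 'score': 0.58}] [ 490.23290287 -419.57286503   66.5       ]
```

View pics/w6.png

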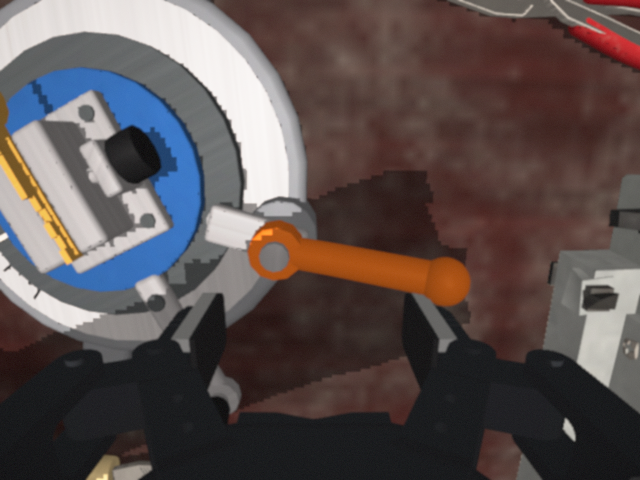

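Request:
carry_out([
  {"travel":[0.004,0,0],"spin":0,"grip":0.066},
  {"travel":[0.008,0,0],"spin":0,"grip":0.066},
  {"travel":[0.012,0,0],"spin":0,"grip":0.066},
  {"travel":[0.016,0,0],"spin":0,"grip":0.066},
  {"travel":[0.02,0,0],"spin":0,"grip":0.066},
  {"travel":[0.024,0,0],"spin":0,"grip":0.066},
  {"travel":[0.028,0,0],"spin":0,"grip":0.066},
  {"travel":[0.032,0,0],"spin":0,"grip":0.066},
  {"travel":[0.032,0,0],"spin":0,"grip":0.066},
])

```text
t: 9.17
tcp_pos: [505.3, -375.5, 64.1]
orientation: [-0.0, 0.707, -0.707, 0.0]
contact_force: [-2.2, 0.4, -0.1]
gripper_width: 65.8
```

```bash
python3 - <<'E'
from h import *
c=snap('wrist','w7.png');s=read_state();print(s['tcp_pos'],s['contact_force'])
d=mark_of('wrist','clamp_tip')[:1];print(d, d and atz(c,d[0]['centre'],66.5))
E
```

```text
[ 505.12149534 -375.72550452   64.21013393] [-0.30807892  0.36045798 -0.49032798]
[{'centre': [271.4, 420.9], 'score': 0.59}] [ 526.1921011  -411.39258642   66.5       ]
```

View pics/w7.png

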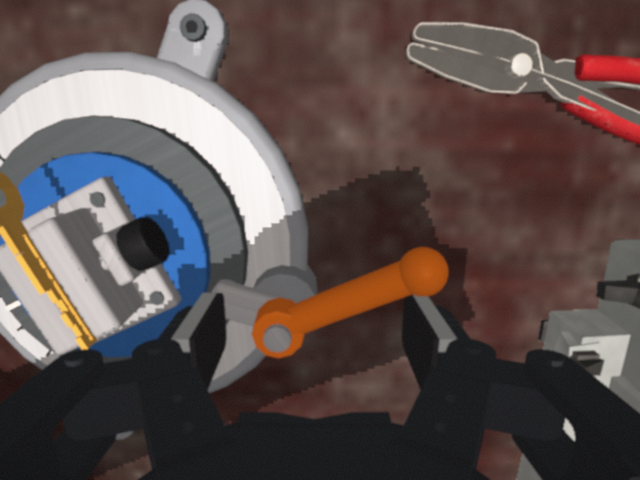

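Request:
carry_out([
  {"travel":[-0.006,0,0],"spin":0,"grip":0.066},
  {"travel":[-0.008,0,0.02],"spin":0,"grip":0.066},
  {"travel":[-0.01,0,0.045],"spin":0,"grip":0.066},
  {"travel":[-0.02,0,0.07],"spin":0,"grip":0.066},
  {"travel":[-0.04,0.003,0.08],"spin":0,"grip":0.0},
  {"travel":[-0.065,0.006,0.08],"spin":0,"grip":0.0},
  {"travel":[-0.09,0.01,0.08],"spin":0,"grip":0.0},
  {"travel":[-0.093,0.01,0.08],"spin":0,"grip":0.0},
  {"travel":[-0.093,0.01,0.08],"spin":0,"grip":0.0},
  {"travel":[-0.093,0.01,0.08],"spin":0,"grip":0.0},
])

```text
t: 10.1
tcp_pos: [411.9, -366.2, 144.7]
orientation: [0.001, -0.707, 0.707, -0.001]
contact_force: [0.5, 1.3, -0.1]
gripper_width: -0.2
```

```bash
python3 - <<'E'
from h import *
c=snap('wrist','w8.png');s=read_state();print(s['tcp_pos'],s['contact_force'],s['gripper_width'],s['joint_pos'],s['t'])
for t,z in [('lever_knob',60),('index',26),('flag_tip',17),('clamp_tip',66.5),('swivel_base',0)]:
        for d in mark_of('wrist',t)[:1]:
            print(t,round(d['score'],2),np.round(d['centre'],1),np.round(atz(c,d['centre'],z),1))
E
```

```text
[ 412.43123507 -366.20138864  144.56223813] [-0.1659866   0.9089907  -0.80883885] -0.07236905334984971 [-0.06852641  0.55432196  0.91931962  1.98681076 -0.57445043  0.880937
 -0.40943254] 10.15
lever_knob 0.87 [245.6 248.4] [ 417.4 -329.1   60. ]
index 0.67 [112.8  85.8] [ 492.  -226.4   26. ]
flag_tip 0.69 [39.7 76.2] [ 536.3 -220.    17. ]
clamp_tip 0.79 [ 31.1 409.5] [ 526.9 -412.    66.5]
swivel_base 0.92 [ 70.5 184.7] [ 518.8 -281.7    0. ]
```

View pics/w8.png

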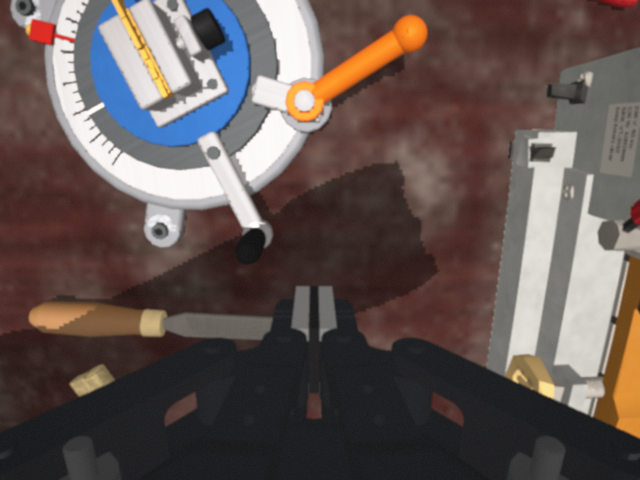

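Request:
carry_out([
  {"travel":[0.003,0,-0.03],"spin":0,"grip":0.0},
  {"travel":[0.003,0,-0.06],"spin":0,"grip":0.0},
  {"travel":[0.003,0,-0.08],"spin":0,"grip":0.0},
  {"travel":[0.003,0.002,-0.084],"spin":0,"grip":0.0},
  {"travel":[0.002,0.006,-0.084],"spin":0,"grip":0.0},
  {"travel":[0.001,0.012,-0.084],"spin":0,"grip":0.0},
  {"travel":[0,0.018,-0.084],"spin":0,"grip":0.0},
  {"travel":[-0.001,0.024,-0.084],"spin":0,"grip":0.0},
  {"travel":[-0.002,0.03,-0.084],"spin":0,"grip":0.0},
  {"travel":[-0.003,0.036,-0.084],"spin":0,"grip":0.0},
  {"travel":[-0.004,0.042,-0.084],"spin":0,"grip":0.0},
  {"travel":[-0.004,0.048,-0.084],"spin":0,"grip":0.0},
  {"travel":[-0.004,0.048,-0.084],"spin":0,"grip":0.0},
])

```text
t: 11.48
tcp_pos: [407.4, -316.0, 60.2]
orientation: [-0.001, 0.707, -0.707, -0.001]
contact_force: [0.2, 0.5, -0.2]
gripper_width: -0.1
```

```bash
cat >> h.py <<'E'
def meas(f):
    c=snap('wrist',f);s=read_state();print(np.round(s['tcp_pos'],1),np.round(s['contact_force'],1),round(s['t'],2))
    C=np.array([518.3,-282.7])
    for t,z in [('lever_knob',60),('index',26),('flag_tip',17),('clamp_tip',66.5),('swivel_base',0)]:
        for d in mark_of('wrist',t)[:1]:
            p=atz(c,d['centre'],z); print(t,round(d['score'],2),np.round(d['centre'],1),np.round(p,1),'ang',round(np.degrees(np.arctan2(p[1]-C[1],p[0]-C[0])),1),'r',round(np.hypot(*(p[:2]-C)),1))
    return c
E
python3 - <<'E'
from h import *
meas('w9.png')
E
```

```text
[ 407.6 -316.5   60.2] [0.3 0.7 0.6] 11.53
lever_knob 0.81 [324.9 256. ] [ 406.9 -294.7   60. ] ang -173.9 r 112.1
index 0.84 [37.7 71.7] [ 511.3 -220.5   26. ] ang 96.4 r 62.6
swivel_base 0.75 [ 33.7 237.3] [ 516.7 -281.5    0. ] ang 142.4 r 2.0
```

View pics/w9.png

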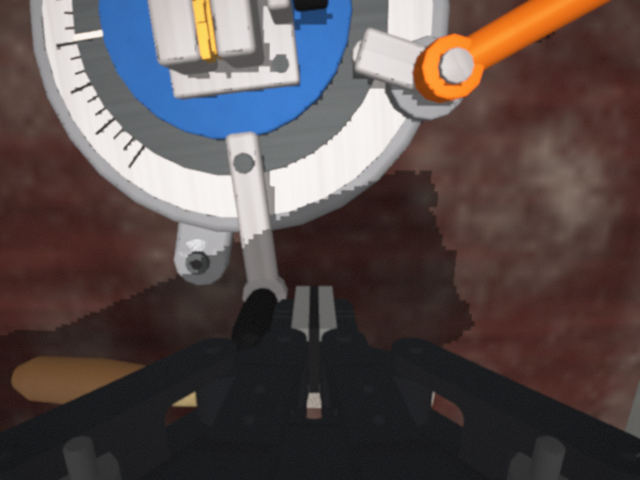

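Request:
carry_out([
  {"travel":[0,0.005,0],"spin":0,"grip":0.0},
  {"travel":[0,0.01,0],"spin":0,"grip":0.0},
  {"travel":[0,0.015,0],"spin":0,"grip":0.0},
  {"travel":[0,0.02,0],"spin":0,"grip":0.0},
  {"travel":[0,0.025,0],"spin":0,"grip":0.0},
  {"travel":[0,0.03,0],"spin":0,"grip":0.0},
  {"travel":[0,0.034,0],"spin":0,"grip":0.0},
  {"travel":[0,0.036,0],"spin":0,"grip":0.0},
  {"travel":[0,0.036,0],"spin":0,"grip":0.0},
])

```text
t: 12.53
tcp_pos: [407.5, -281.1, 60.3]
orientation: [-0.0, 0.707, -0.707, -0.0]
contact_force: [0.5, -1.0, 1.0]
gripper_width: 0.3
```

```bash
python3 - <<'E'
from h import *
meas('w10.png')
look('l10.png')
E
```

```text
[ 407.3 -281.4   60.3] [-0.  -0.4  0.6] 12.58
lever_knob 0.8 [318.2 255.7] [ 409.6 -259.8   60. ] ang 168.1 r 111.0
swivel_base 0.92 [ 31.7 317.9] [ 517.6 -282.3    0. ] ang 152.2 r 0.8
[-0.14  0.6   0.8   2.16 -0.71  0.67 -0.41] [ 406.9 -282.1   60.3] [ 0.    -0.707  0.708  0.   ] 12.83 [-0.3 -0.2 -0.7] -0.5477348018395612
```

View pics/w10.png

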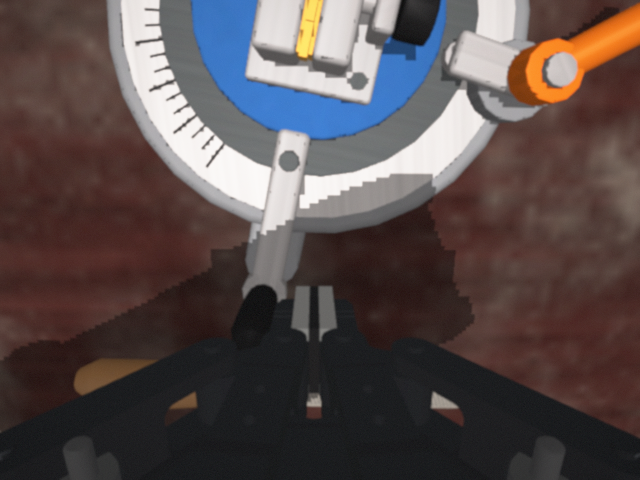

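View pics/l10.png

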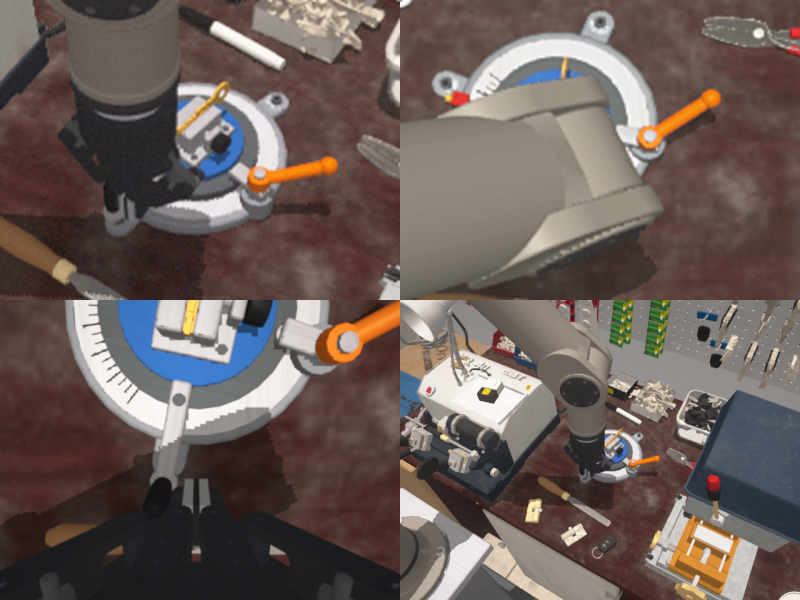

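Request:
carry_out([
  {"travel":[0,-0.01,0],"spin":0,"grip":0.0},
  {"travel":[0,-0.015,0.03],"spin":0,"grip":0.0},
  {"travel":[0,-0.015,0.065],"spin":0,"grip":0.0},
  {"travel":[0,-0.015,0.1],"spin":0,"grip":0.0},
  {"travel":[0,-0.015,0.13],"spin":0,"grip":0.0},
  {"travel":[0,-0.015,0.13],"spin":0,"grip":0.0},
  {"travel":[0,-0.015,0.13],"spin":0,"grip":0.0},
])

```text
t: 13.57
tcp_pos: [407.9, -298.3, 191.9]
orientation: [0.001, -0.707, 0.707, -0.002]
contact_force: [-0.3, 0.3, -0.3]
gripper_width: -0.0
```

```bash
python3 - <<'E'
from h import *
c=meas('w11.png')
cv2.imwrite('pics/w11z.png',cv2.resize(c['color'][0:150,90:290,::-1],(800,600),interpolation=2))
E
```

```text
[ 407.2 -297.4  190.6] [0.2 0.7 0.1] 13.62
lever_knob 0.75 [233.5 259. ] [ 408.8 -260.9   60. ] ang 168.7 r 111.7
index 0.85 [ 52.5 204.4] [ 529.9 -222.1   26. ] ang 79.2 r 61.7
flag_tip 0.69 [ 44.9 202.9] [ 536.8 -219.    17. ] ang 73.8 r 66.3
clamp_tip 0.71 [ 48.5 499.8] [ 525.7 -410.4   66.5] ang -86.7 r 128.0
swivel_base 0.68 [ 74.1 292.6] [ 518.6 -282.     0. ] ang 70.1 r 0.8
```

View pics/w11.png

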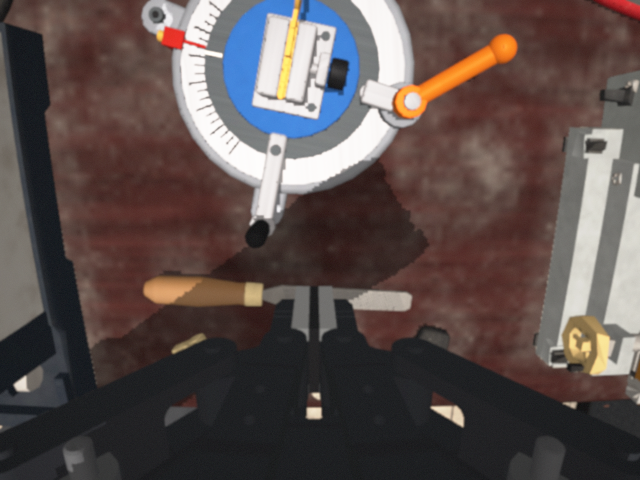

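View pics/w11z.png

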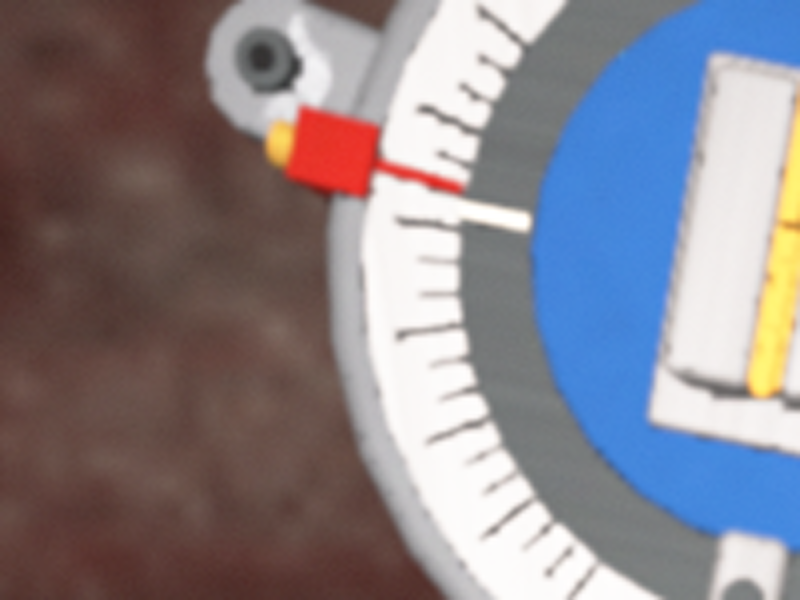

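```bash
cat >> h.py <<'E'
def ang(p,C=(518.3,-282.7)): return round(float(np.degrees(np.arctan2(p[1]-C[1],p[0]-C[0]))),2),round(float(np.hypot(p[0]-C[0],p[1]-C[1])),1)
E
python3 - <<'E'
from h import *
c=camera('wrist')
f=lambda x,y:(y/4-.375, x/4-.375+90)
for n,x,y,z in [('flag tip',463,188,17),('flag out',380,167,17),('idx out',464,210,26),('idx in',530,224,26),('tick in',458,223,15.5),('tick out',397,219,15.5),('tick2 in',462,325,15.5),('tick2out',397,335,15.5),]:
    p=atz(c,f(x,y),z); print(n,np.round(p[:2],1),ang(p),ang(p,(518.6,-282.2)))
E
```

```text
flag tip [ 532.5 -219.9] (77.25, 64.4) (77.41, 63.9)
flag out [ 536.3 -205.2] (76.89, 79.6) (77.02, 79.0)
idx out [ 527.2 -222.1] (81.67, 61.2) (81.88, 60.7)
idx in [ 524.7 -233.4] (82.6, 49.7) (82.87, 49.1)
tick in [ 526.9 -218.3] (82.37, 65.0) (82.57, 64.5)
tick out [ 527.8 -207.3] (82.8, 76.0) (82.97, 75.5)
tick2 in [ 509.5 -218. ] (97.74, 65.3) (98.06, 64.8)
tick2out [ 508.  -206.1] (97.66, 77.3) (97.93, 76.9)
```

Request:
carry_out([
  {"travel":[0,-0.003,-0.035],"spin":0,"grip":0.0},
  {"travel":[0,-0.003,-0.07],"spin":0,"grip":0.0},
  {"travel":[0,-0.003,-0.105],"spin":0,"grip":0.0},
  {"travel":[0,0,-0.13],"spin":0,"grip":0.0},
  {"travel":[0,0.006,-0.13],"spin":0,"grip":0.0},
  {"travel":[0,0.012,-0.13],"spin":0,"grip":0.0},
  {"travel":[0,0.016,-0.13],"spin":0,"grip":0.0},
  {"travel":[0,0.019,-0.13],"spin":0,"grip":0.0},
  {"travel":[0,0.022,-0.13],"spin":0,"grip":0.0},
  {"travel":[0,0.0235,-0.13],"spin":0,"grip":0.0},
  {"travel":[0,0.0235,-0.13],"spin":0,"grip":0.0},
  {"travel":[0,0.0235,-0.13],"spin":0,"grip":0.0},
  {"travel":[0,0.012,-0.13],"spin":0,"grip":0.0},
  {"travel":[0,0.004,-0.1],"spin":0,"grip":0.0},
  {"travel":[0,0,-0.065],"spin":0,"grip":0.0},
  {"travel":[0.005,0,-0.03],"spin":0,"grip":0.0},
  {"travel":[0.01,0,0],"spin":0,"grip":0.0},
  {"travel":[0.01,0,0],"spin":0,"grip":0.0},
  {"travel":[0.01,0,0],"spin":0,"grip":0.0},
])

```text
t: 15.5
tcp_pos: [417.9, -297.2, 191.6]
orientation: [0.001, -0.707, 0.707, -0.001]
contact_force: [-0.8, -0.8, -1.0]
gripper_width: 0.0
```

```bash
python3 - <<'E'
from h import *
c=meas('w12.png')
cv2.imwrite('pics/w12z.png',cv2.resize(c['color'][0:150,90:290,::-1],(800,600),interpolation=2))
E
```

```text
[ 416.9 -296.5  190.3] [ 0.   0.6 -0.3] 15.55
lever_knob 0.65 [245.4 249.4] [ 410.3 -252.9   60. ] ang 164.6 r 112.0
index 0.87 [ 59.3 206.4] [ 535.1 -222.    26. ] ang 74.5 r 63.0
flag_tip 0.96 [ 60.2 204.8] [ 536.1 -218.6   17. ] ang 74.5 r 66.6
clamp_tip 0.61 [ 68.2 501.8] [ 524.2 -411.2   66.5] ang -87.4 r 128.7
swivel_base 0.71 [ 91.5 293.7] [ 515.7 -281.4    0. ] ang 153.1 r 3.0
```

View pics/w12z.png

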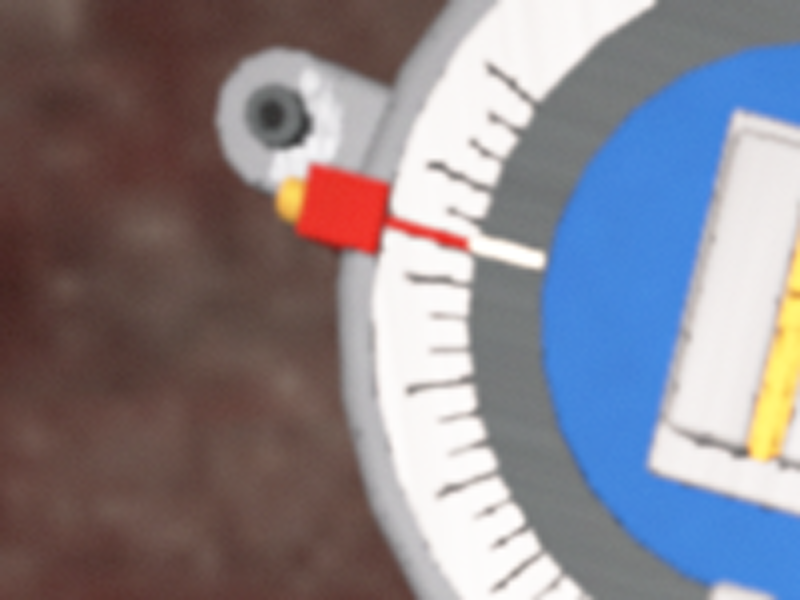

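```bash
python3 - <<'E'
from h import *
c=camera('wrist')
f=lambda x,y:(y/4-.375, x/4-.375+90)
for n,x,y,z in [('flag tip',467,243,17),('flag out',387,222,17),('idx out',470,243,26),('idx in',544,262,26)]:
    p=atz(c,f(x,y),z); print(n,np.round(p[:2],1),ang(p),ang(p,(518.6,-282.2)),ang(p,(517,-282)))
# automated: red pixels & white line centroid
a=c['color'].astype(int)
sub=a[45:75,190:235]
E
```

```text
flag tip [ 533.1 -219.8] (76.78, 64.6) (76.94, 64.0) (75.51, 64.2)
flag out [ 536.9 -205.7] (76.43, 79.2) (76.56, 78.7) (75.39, 78.9)
idx out [ 531.6 -222.6] (77.54, 61.5) (77.72, 61.0) (76.21, 61.1)
idx in [ 528.2 -235.4] (78.14, 48.4) (78.37, 47.8) (76.45, 48.0)
```

Request:
carry_out([
  {"travel":[0.004,0.02,-0.02],"spin":0,"grip":0.0},
  {"travel":[0.01,0.045,-0.045],"spin":0,"grip":0.0},
  {"travel":[0.015,0.07,-0.07],"spin":0,"grip":0.0},
  {"travel":[0.02,0.075,-0.08],"spin":0,"grip":0.0},
  {"travel":[0.02,0.075,-0.08],"spin":0,"grip":0.0},
  {"travel":[0.02,0.075,-0.08],"spin":0,"grip":0.0},
])

```text
t: 16.35
tcp_pos: [436.8, -222.7, 110.2]
orientation: [-0.001, -0.707, 0.707, 0.0]
contact_force: [-1.2, -0.1, -0.1]
gripper_width: 0.3
```

```bash
python3 - <<'E'
from h import *
c=meas('w13.png')
E
```

```text
[ 437.  -223.5  110.9] [1.2 0.5 0.2] 16.4
lever_knob 0.8 [323.7 373.7] [ 411.3 -252.    60. ] ang 164.0 r 111.3
index 0.55 [ 70.6 312.8] [ 533.7 -221.7   26. ] ang 75.8 r 62.9
flag_tip 0.68 [ 68.5 309.6] [ 536. -220.   17.] ang 74.2 r 65.1
swivel_base 0.87 [104.9 416.9] [ 519.  -281.7    0. ] ang 53.9 r 1.2
```

View pics/w13.png

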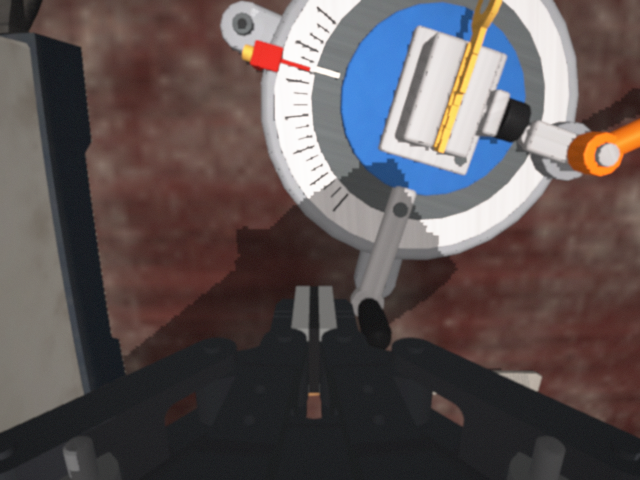

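```bash
cat >> h.py <<'E'
def polar(c,C=(518.5,-282.3)):
    im=c['color'].astype(np.float32)
    angs=np.radians(np.arange(60,95,.1))
    out={}
    for n,rs,z in [('flag',np.arange(68,79,1.),17),('idx',np.arange(48,61,1.),26)]:
        A=[]
        for r in rs:
            q=np.array([proj(c,[C[0]+r*np.cos(a),C[1]+r*np.sin(a),z]) for a in angs],np.float32)
            v=cv2.remap(im,q[:,1].copy(),q[:,0].copy(),cv2.INTER_LINEAR)[:,0]
            w=(v[:,0]-v[:,1:].mean(1)) if n=='flag' else v.mean(1)-np.median(v.mean(1))
            w=np.clip(w-0.4*w.max(),0,None)
            A.append(np.degrees((w*angs).sum()/w.sum()))
        out[n]=(np.round(np.mean(A),2),np.round(A[0],2),np.round(A[-1],2),round(float(np.std(A)),2))
    return out
E
python3 - <<'E'
from h import *
c=camera('wrist')
for C in [(518.5,-282.3),(517.5,-282.3),(519.5,-282.3)]: print(polar(c,C))
overlay(c,(518.5,-282.3,.125,.24,.24,0.9),'w13f.png',(0,240,220,620),2)
E
```

```text
{'flag': (np.float64(74.48), np.float64(74.56), np.float64(74.38), 0.07), 'idx': (np.float64(75.12), np.float64(79.21), np.float64(74.78), 1.18)}
{'flag': (np.float64(73.72), np.float64(73.74), np.float64(73.67), 0.05), 'idx': (np.float64(74.63), np.float64(84.99), np.float64(73.87), 2.99)}
{'flag': (np.float64(75.23), np.float64(75.39), np.float64(75.09), 0.1), 'idx': (np.float64(75.8), np.float64(75.78), np.float64(75.7), 0.07)}
```

View pics/w13f.png

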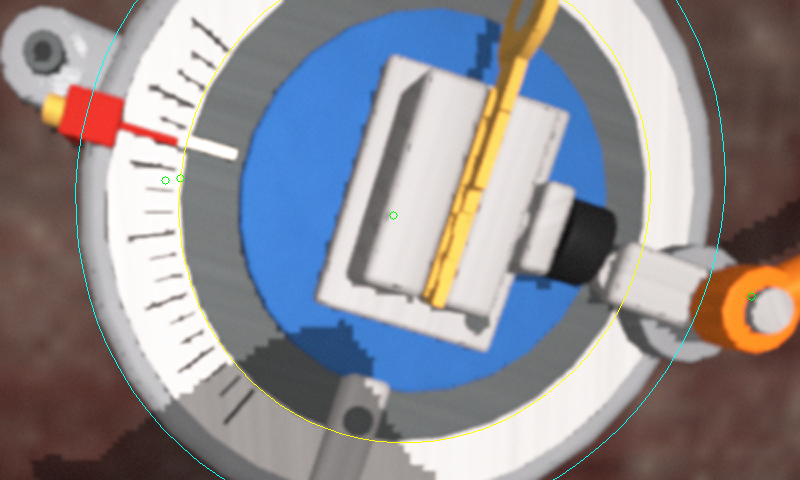

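Request:
carry_out([
  {"travel":[-0.01,-0.035,0.005],"spin":0,"grip":0.0},
  {"travel":[-0.03,-0.065,0.005],"spin":0,"grip":0.0},
  {"travel":[-0.03,-0.08,0],"spin":0,"grip":0.0},
  {"travel":[-0.03,-0.08,-0.03],"spin":0,"grip":0.0},
  {"travel":[-0.03,-0.075,-0.05],"spin":0,"grip":0.0},
  {"travel":[-0.03,-0.065,-0.05],"spin":0,"grip":0.0},
  {"travel":[-0.03,-0.058,-0.05],"spin":0,"grip":0.0},
  {"travel":[-0.03,-0.054,-0.05],"spin":0,"grip":0.0},
  {"travel":[-0.03,-0.052,-0.05],"spin":0,"grip":0.0},
  {"travel":[-0.03,-0.0507,-0.05],"spin":0,"grip":0.0},
  {"travel":[-0.03,-0.0507,-0.05],"spin":0,"grip":0.0},
  {"travel":[-0.03,-0.0507,-0.05],"spin":0,"grip":0.0},
  {"travel":[-0.03,-0.065,-0.05],"spin":0,"grip":0.0},
  {"travel":[-0.03,-0.08,-0.03],"spin":0,"grip":0.0},
  {"travel":[-0.03,-0.08,0],"spin":0,"grip":0.0},
  {"travel":[-0.02,-0.06,0.01],"spin":0,"grip":0.0},
  {"travel":[-0.01,-0.03,0.01],"spin":0,"grip":0.0},
  {"travel":[0,0,0],"spin":0,"grip":0.0},
  {"travel":[0,0,0],"spin":0,"grip":0.0},
  {"travel":[0,0,0],"spin":0,"grip":0.0},
])

```text
t: 18.37
tcp_pos: [437.5, -220.2, 110.0]
orientation: [-0.0, 0.708, -0.706, -0.001]
contact_force: [-0.3, -0.6, 0.2]
gripper_width: -0.2
```

```bash
python3 - <<'E'
from h import *
c=meas('w14.png')
for C in [(518.5,-282.3),(519,-282.3),(519.5,-282.3)]: print(polar(c,C))
cv2.imwrite('pics/w14z.png',cv2.resize(c['color'][20:140,220:380,::-1],(800,600),interpolation=2))
E
```

```text
[ 437.1 -221.8  110.4] [-1.5 -1.2  0.7] 18.42
lever_knob 0.8 [323.5 379. ] [ 412.5 -252.2   60. ] ang 163.9 r 110.1
index 0.74 [ 65.7 320.3] [ 536.9 -222.6   26. ] ang 72.8 r 62.9
flag_tip 0.91 [ 71.5 314.7] [ 535.3 -219.8   17. ] ang 74.9 r 65.2
clamp_tip 0.68 [325.7 376.1] [ 414.6 -249.7   66.5] ang 162.3 r 108.8
swivel_base 0.93 [106.7 422.2] [ 519.1 -281.9    0. ] ang 44.6 r 1.1
{'flag': (np.float64(74.49), np.float64(74.57), np.float64(74.38), 0.06), 'idx': (np.float64(74.88), np.float64(82.03), np.float64(74.25), 2.07)}
{'flag': (np.float64(74.86), np.float64(74.98), np.float64(74.73), 0.08), 'idx': (np.float64(74.96), np.float64(77.0), np.float64(74.7), 0.59)}
{'flag': (np.float64(75.24), np.float64(75.39), np.float64(75.09), 0.09), 'idx': (np.float64(75.31), np.float64(75.44), np.float64(75.14), 0.09)}
```

View pics/w14z.png

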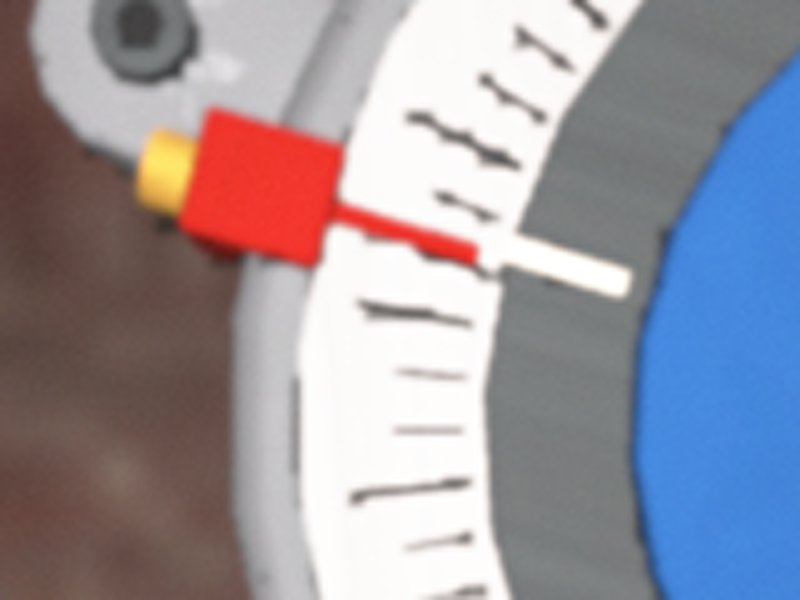

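```bash
python3 - <<'E'
from h import *
c=camera('wrist')
for p in [(130,528),(118,529),(105,505),(160,605)]:
  for z in (40,55): print(p,z,np.round(atz(c,p,z),1))
E
```

```text
(130, 528) 40 [ 505.2 -329.3   40. ]
(130, 528) 55 [ 505.1 -321.3   55. ]
(118, 529) 40 [ 511.  -329.1   40. ]
(118, 529) 55 [ 510.4 -321.2   55. ]
(105, 505) 40 [ 516.9 -316.3   40. ]
(105, 505) 55 [ 515.9 -309.3   55. ]
(160, 605) 40 [ 491.2 -372.7   40. ]
(160, 605) 55 [ 492.1 -361.6   55. ]
```

Request:
carry_out([
  {"travel":[0,0,0.03],"spin":0,"grip":0.0},
  {"travel":[0.01,-0.01,0.05],"spin":0,"grip":0.0},
  {"travel":[0.035,-0.03,0.055],"spin":0,"grip":0.0},
  {"travel":[0.06,-0.055,0.055],"spin":0,"grip":0.0},
  {"travel":[0.085,-0.08,0.055],"spin":0,"grip":0.0},
  {"travel":[0.11,-0.105,0.055],"spin":0,"grip":0.0},
  {"travel":[0.12,-0.135,0.055],"spin":0,"grip":0.0},
  {"travel":[0.12,-0.165,0.05],"spin":0,"grip":0.0},
  {"travel":[0.12,-0.175,0.03],"spin":0,"grip":0.0},
  {"travel":[0.12,-0.175,0.02],"spin":0,"grip":0.0},
  {"travel":[0.12,-0.175,0.02],"spin":0,"grip":0.0},
])

```text
t: 19.63
tcp_pos: [555.1, -396.8, 127.4]
orientation: [-0.0, -0.706, 0.708, 0.002]
contact_force: [0.3, 0.2, -0.3]
gripper_width: 0.1
```

```bash
python3 - <<'E'
from h import *
c=meas('w15.png'); print(read_state()['joint_pos'])
E
```

```text
[ 556.1 -396.1  128.8] [-0.1  0.3  0.5] 19.68
index 0.69 [268.9  46.6] [ 540.  -226.4   26. ] ang 68.9 r 60.3
flag_tip 0.71 [269.6  47.8] [ 536.3 -220.6   17. ] ang 73.8 r 64.7
clamp_tip 0.71 [321.9 345.3] [ 525.1 -412.6   66.5] ang -87.0 r 130.1
swivel_base 0.94 [286.8 151.9] [ 517.9 -282.7    0. ] ang -174.4 r 0.4
[-0.01527713  0.76485095  0.8495799   1.66456717 -0.65742922  1.01988489
 -0.5152616 ]
```

View pics/w15.png

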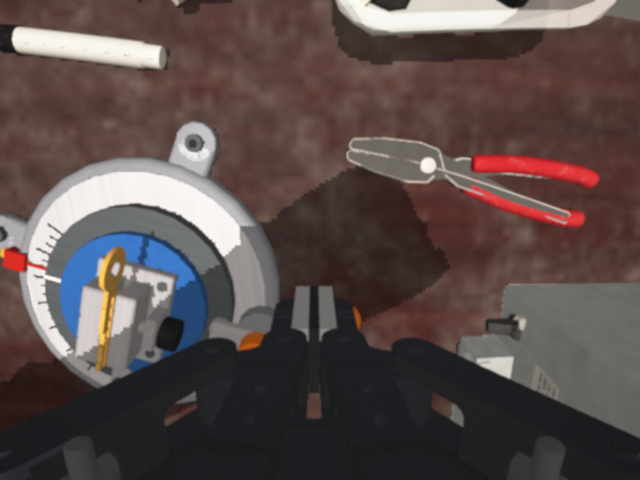

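Request:
carry_out([
  {"travel":[0.002,0,-0.03],"spin":0,"grip":0.0},
  {"travel":[0.002,0,-0.055],"spin":0,"grip":0.0},
  {"travel":[0.002,0,-0.069],"spin":0,"grip":0.0},
  {"travel":[0,0,-0.069],"spin":0,"grip":0.0},
  {"travel":[-0.005,0,-0.069],"spin":0,"grip":0.0},
  {"travel":[-0.01,0,-0.069],"spin":0,"grip":0.0},
  {"travel":[-0.014,0,-0.069],"spin":0,"grip":0.0},
  {"travel":[-0.018,0,-0.069],"spin":0,"grip":0.0},
  {"travel":[-0.022,0,-0.069],"spin":0,"grip":0.0},
  {"travel":[-0.026,0,-0.069],"spin":0,"grip":0.0},
  {"travel":[-0.03,0,-0.069],"spin":0,"grip":0.0},
])

```text
t: 20.85
tcp_pos: [527.6, -396.9, 62.0]
orientation: [0.001, -0.707, 0.707, -0.001]
contact_force: [4.0, -0.4, 1.7]
gripper_width: -0.1
```

```bash
python3 - <<'E'
from h import *
c=meas('w16.png'); look('l16.png')
E
```

```text
[ 526.4 -397.2   61.8] [ 2.6 -0.1  2.2] 20.9
clamp_tip 0.79 [353.7 369. ] [ 518.3 -416.    66.5] ang -90.0 r 133.3
swivel_base 0.59 [282.   97.6] [ 519.5 -283.2    0. ] ang -21.1 r 1.3
[ 0.03  0.81  0.78  1.76 -0.72  0.89 -0.43] [ 526.6 -396.9   61. ] [-0.    -0.707  0.708  0.001] 21.15 [1.5 0.8 0.2] -0.2303304519678594
```

View pics/l16.png

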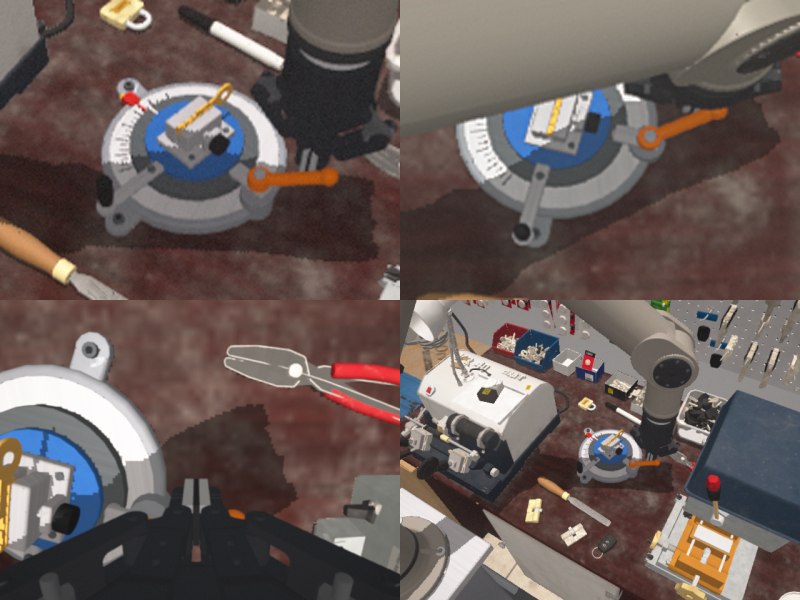

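Request:
carry_out([
  {"travel":[-0.004,0,0],"spin":0,"grip":0.0},
  {"travel":[-0.008,0,0],"spin":0,"grip":0.0},
  {"travel":[-0.012,0,0],"spin":0,"grip":0.0},
  {"travel":[-0.015,0,0],"spin":0,"grip":0.0},
  {"travel":[-0.018,0,0],"spin":0,"grip":0.0},
  {"travel":[-0.02,0,0],"spin":0,"grip":0.0},
  {"travel":[-0.02,0,0],"spin":0,"grip":0.0},
])

```text
t: 21.88
tcp_pos: [507.4, -398.8, 61.9]
orientation: [-0.001, -0.707, 0.708, -0.002]
contact_force: [4.1, -3.3, -0.2]
gripper_width: 0.0
```

```bash
python3 - <<'E'
from h import *
c=meas('w17.png')
E
```

```text
[ 507.4 -398.8   61.9] [ 3.1 -3.7 -0.5] 21.93
clamp_tip 0.65 [248.3  87.7] [ 537.2 -322.6   66.5] ang -64.7 r 44.1
swivel_base 0.86 [246.4  86.2] [ 519.  -282.3    0. ] ang 30.4 r 0.8
```

Request:
carry_out([
  {"travel":[-0.002,0,0],"spin":0,"grip":0.0},
  {"travel":[-0.003,0,0],"spin":0,"grip":0.0},
])

```text
t: 22.35
tcp_pos: [504.9, -398.9, 62.0]
orientation: [-0.0, -0.707, 0.708, -0.002]
contact_force: [4.8, -3.4, -1.5]
gripper_width: 0.2
```

Request:
carry_out([
  {"travel":[-0.002,0.001,0],"spin":0,"grip":0.0},
  {"travel":[-0.004,0.001,0],"spin":0,"grip":0.0},
  {"travel":[-0.004,0.001,0],"spin":0,"grip":0.0},
])

```text
t: 22.6
tcp_pos: [500.3, -397.9, 61.9]
orientation: [-0.001, -0.707, 0.708, -0.002]
contact_force: [3.5, -4.0, -0.4]
gripper_width: -0.0
```

```bash
python3 - <<'E'
from h import *
c=look('l18.png')
d=mark_of('scene','clamp_tip')[:2]
for k in d: print(k, atz(c[0],k['centre'],66.5))
cv2.imwrite('pics/s18.png',cv2.resize(c[0]['color'][180:310,290:440,::-1],(750,650))[:600])
E
```

```text
[ 0.04  0.78  0.79  1.82 -0.72  0.85 -0.39] [ 500.3 -397.9   61.9] [-0.001 -0.707  0.708 -0.002] 22.6 [ 3.5 -4.  -0.4] -0.03451763881546603
{'centre': [280.2, 401.7], 'score': 0.72} [ 473.63195841 -421.02111565   66.5       ]
```

View pics/l18.png

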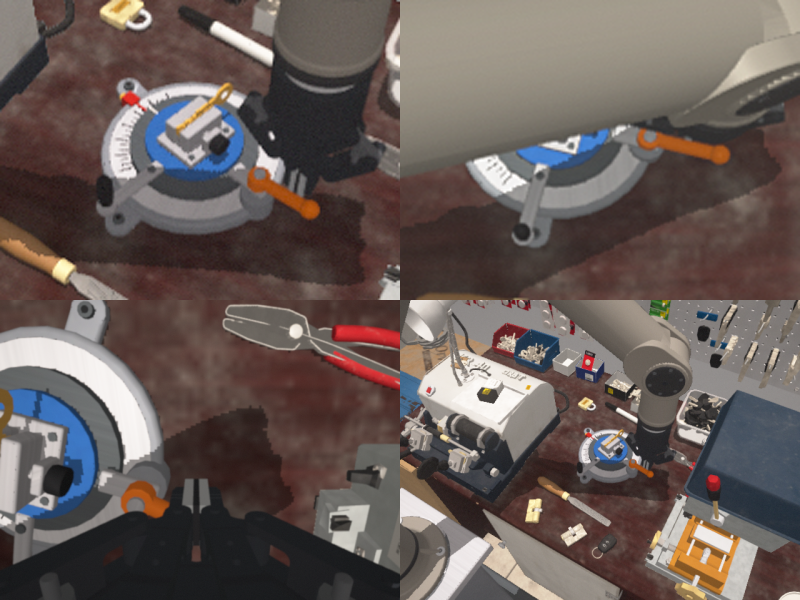

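Request:
carry_out([
  {"travel":[-0.0015,0,0],"spin":0,"grip":0.0},
  {"travel":[-0.003,0,0],"spin":0,"grip":0.0},
  {"travel":[-0.003,0,0],"spin":0,"grip":0.0},
])

```text
t: 23.05
tcp_pos: [497.4, -397.5, 61.8]
orientation: [-0.0, -0.707, 0.708, -0.002]
contact_force: [4.2, -3.4, -0.8]
gripper_width: -0.3
```

Request:
carry_out([
  {"travel":[-0.001,0,0],"spin":0,"grip":0.0},
  {"travel":[-0.002,0,0],"spin":0,"grip":0.0},
  {"travel":[-0.002,0,0],"spin":0,"grip":0.0},
])

```text
t: 23.3
tcp_pos: [497.1, -397.4, 62.0]
orientation: [0.0, -0.707, 0.707, -0.003]
contact_force: [6.5, -3.7, -2.6]
gripper_width: 0.0
```

```bash
python3 - <<'E'
from h import *
c=camera('scene');s=read_state();print(s['tcp_pos'],s['contact_force'])
for k in mark_of('scene','clamp_tip')[:2]: print(k, atz(c,k['centre'],66.5))
E
```

```text
[ 497.0701343  -397.37266604   62.00493721] [ 6.47801434 -4.84755918 -2.19417707]
{'centre': [280.0, 396.9], 'score': 0.89} [ 470.31568836 -414.36060784   66.5       ]
```

Request:
carry_out([
  {"travel":[-0.001,0,0],"spin":0,"grip":0.0},
  {"travel":[-0.002,0,0],"spin":0,"grip":0.0},
  {"travel":[-0.002,0,0],"spin":0,"grip":0.0},
])

```text
t: 23.65
tcp_pos: [496.8, -397.3, 62.2]
orientation: [-0.001, 0.707, -0.707, 0.004]
contact_force: [10.2, -5.9, -3.6]
gripper_width: 0.2
```

Request:
carry_out([
  {"travel":[-0.001,0,0],"spin":0,"grip":0.0},
  {"travel":[-0.002,0,0],"spin":0,"grip":0.0},
  {"travel":[-0.002,0,0],"spin":0,"grip":0.0},
])

```text
t: 23.9
tcp_pos: [496.5, -397.3, 62.3]
orientation: [-0.001, 0.708, -0.707, 0.005]
contact_force: [14.5, -5.9, -5.5]
gripper_width: 0.1
```

Request:
carry_out([
  {"travel":[0.006,0,0],"spin":0,"grip":0.0},
  {"travel":[0.016,0,0],"spin":0,"grip":0.0},
  {"travel":[0.022,0,0.02],"spin":0,"grip":0.0},
  {"travel":[0.022,0,0.055],"spin":0,"grip":0.0},
  {"travel":[0.022,0,0.09],"spin":0,"grip":0.0},
  {"travel":[0,0.03,0.1],"spin":0,"grip":0.0},
  {"travel":[-0.025,0.06,0.1],"spin":0,"grip":0.0},
  {"travel":[-0.05,0.085,0.1],"spin":0,"grip":0.0},
  {"travel":[-0.06,0.11,0.09],"spin":0,"grip":0.0},
  {"travel":[-0.06,0.14,0.07],"spin":0,"grip":0.0},
  {"travel":[-0.06,0.17,0.05],"spin":0,"grip":0.0},
  {"travel":[-0.06,0.175,0.05],"spin":0,"grip":0.0},
  {"travel":[-0.06,0.175,0.05],"spin":0,"grip":0.0},
])

```text
t: 24.98
tcp_pos: [429.7, -218.2, 110.1]
orientation: [0.001, 0.708, -0.706, -0.002]
contact_force: [0.3, -0.3, -0.2]
gripper_width: -0.1
```

```bash
python3 - <<'E'
from h import *
c=meas('w19.png')
for C in [(518.5,-282.3),(519,-282.3),(519.5,-282.3)]: print(polar(c,C))
s=camera('scene')
for k in mark_of('scene','clamp_tip')[:1]: print(k, atz(s,k['centre'],66.5))
E
```

```text
[ 430.5 -220.4  111. ] [-0.1 -0.8  0.9] 25.03
lever_knob 0.74 [312.  381.9] [ 410.7 -251.1   60. ] ang 163.7 r 112.1
index 0.93 [ 53.1 324.3] [ 534.7 -222.3   26. ] ang 74.8 r 62.5
flag_tip 0.55 [ 52.1 318.2] [ 536.7 -219.4   17. ] ang 73.8 r 66.0
swivel_base 0.87 [ 94.6 424.8] [ 517.5 -280.7    0. ] ang 110.6 r 2.2
{'flag': (np.float64(74.54), np.float64(74.62), np.float64(74.43), 0.06), 'idx': (np.float64(74.84), np.float64(81.03), np.float64(74.29), 1.79)}
{'flag': (np.float64(74.92), np.float64(75.03), np.float64(74.79), 0.07), 'idx': (np.float64(74.99), np.float64(76.95), np.float64(74.74), 0.57)}
{'flag': (np.float64(75.29), np.float64(75.44), np.float64(75.13), 0.09), 'idx': (np.float64(75.33), np.float64(75.22), np.float64(75.2), 0.09)}
{'centre': [282.1, 397.2], 'score': 0.78} [ 467.04198978 -416.37724288   66.5       ]
```

View pics/w19.png

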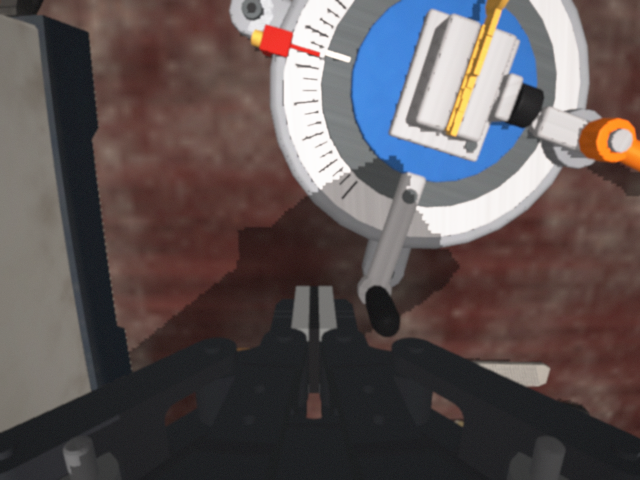

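Request:
carry_out([
  {"travel":[0,-0.01,0.035],"spin":0,"grip":0.0},
  {"travel":[0,-0.02,0.07],"spin":0,"grip":0.0},
  {"travel":[0,-0.04,0.1],"spin":0,"grip":0.0},
  {"travel":[0,-0.06,0.13],"spin":0,"grip":0.0},
  {"travel":[0,-0.09,0.16],"spin":0,"grip":0.0},
  {"travel":[0,-0.1,0.19],"spin":0,"grip":0.0},
  {"travel":[0,-0.1,0.22],"spin":0,"grip":0.0},
  {"travel":[0,-0.1,0.22],"spin":0,"grip":0.0},
  {"travel":[0,-0.1,0.22],"spin":0,"grip":0.0},
])

```text
t: 26.13
tcp_pos: [431.3, -322.3, 332.7]
orientation: [0.001, -0.706, 0.708, -0.001]
contact_force: [0.7, 0.4, -1.3]
gripper_width: -0.2
```

```bash
python3 - <<'E'
from h import *
meas('w20.png')
E
```

```text
[ 430.9 -321.2  331.3] [-0.2 -0.  -0.4] 26.18
lever_knob 0.63 [219.2 243.2] [ 412.4 -249.3   60. ] ang 162.5 r 111.0
index 0.91 [ 96.9 220.5] [ 535.8 -224.9   26. ] ang 73.2 r 60.4
flag_tip 0.65 [ 97.9 218.3] [ 535.6 -220.5   17. ] ang 74.5 r 64.6
clamp_tip 0.57 [162. 411.] [ 470.9 -417.4   66.5] ang -109.4 r 142.8
swivel_base 0.65 [113.8 276.7] [ 519.4 -281.     0. ] ang 56.2 r 2.1
```

View pics/w20.png

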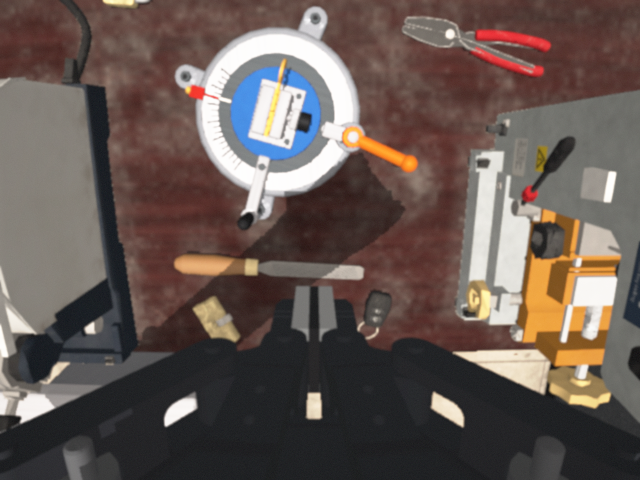

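The wrist picture shows the index line in line with the red flag at about (97, 220). The clamp ball is back at its first place, (471, -417) mm. The file and fob lie undisturbed.

```bash
python3 -c "
from plant import *
print(finish_job())"
```

```text
the job is handed in; nothing more can be done
None
```

The swivel vice is set to the red flag and clamped there, and the job was handed in at about 26 s of the 64 s allowed.

**What I did**
- I pushed the orange clamp lever counter-clockwise to about 0.95 rad, with about 4 N at most in the readings.
- I pushed the setting lever round in three stages. The last was a nudge of about 0.4° after a closer look.
- I pushed the clamp lever back until it met its stop. There the push rose to about 15–17 N at the wrist with almost no further movement.

**What the last checks showed**
- **Index to flag:** after clamping, tracing both lines in the wrist picture put them within about 0.3° of each other. The point detector is noisier: its single readings differed by 1.0° and 1.3°, in opposite directions. The pictures show the two lines in one.
- **Clamp:** the ball's measured place, (471, -417) mm, agrees within about 2 mm with where it started, (471.5, -416) mm. The top of that push is the only sign of the stop; I could not read the clamp's angle directly.
- **Flag:** it stayed put. Line traces gave 74.5° both before and after the final nudge and clamping.
- **Loose things:** the file and fob show undisturbed in the last picture, and the arm never came down near any of the loose things. I did not measure where they lie again at the end.

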